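# Load the ashing rack with crucibles in order of size

### The arm

A 6-joint arm with a two-finger parallel gripper is mounted at the origin on a cart in front of the work surface, level with it; the furniture and walls round the work are solid. World frame = base frame: x ahead of the robot, y to its left, z up, the work surface at z = 0. Lengths are in m, angles in rad, forces in N, time in s.
With the tool pointing down it reaches from about 0.3 to 0.85 m from the base axis. Payload 5.4 kg.
Tool frame: the origin (TCP) lies on the centre line of the jaws, within the pads' length; the fingertips stand 25 mm ahead of it and the grasp point (between the pads) lies 6 mm ahead of it; z points along the fingers, y is the line along which they close (so a half turn about z gives the same grasp; the last joint's range is limited). The gripper opens to 85 mm and grips with 20 to 120 N. Pads are 22 mm wide; open, the fingers measure 114 mm over their backs; the gripper's body (76 mm by 85 mm) begins 54 mm behind the grasp point. The pads swing forward as they close: fully open they stand 13 mm farther back than shut.
Start: joints at [-1.407, 0.158, 1.597, -0, 1.386, -0.21], TCP at [0.21, -0.535, 0.256] pointing down, gripper open.
Joint ranges: [-2.91, 2.91], [-0.94, 2.29], [0.18, 2.7], [-1.29, 4.43], [0.17, 2.64], [-3, 3]. Speed limits (rad/s): [2.57, 2.57, 3.14, 3.14, 3.14, 3.14].

### API

Orientations are given as a 3x3 rotation matrix whose columns are the frame's x, y, z axes.
In Python, from rig import r, optics, order gives the robot as it stands.
- The arm moves only by the tool jog_arm, never from a script. Its argument "targets" is a list of rows, each a list of 7 numbers: the shift along the tool's x, y, z in units of 40 mm (1.0 is 40 mm), then the turn, a rotation vector about the tool's x, y, z in units of 6 degrees (1.0 is 6 degrees), then the closure, from 0 (fully open) to 1 (shut). A call has 1 to 12 rows; each row shifts and turns the commanded pose from where the row before left it, along the tool's axes as they then stand; what a row does not reach is not made up. A row lasts 1/8 s, in which the tool goes at most 62.5 mm and 10.7 degrees, less where a joint would pass 70% of its speed; a pose out of reach is approached as far as the arm can. A call is refused whole if a number of a shift passes 1 or a number of a turn 1, either way. A call with a gripper value outside its range is refused whole. The fingers move at their own pace and stop on an object; "newtons" is the grip in N (left out, the last holds). Time passes only in rows, so rows that do not move let the fingers close. It gives the time, the measured TCP pose, the force, the opening and the grip force at its end, in the units of the state.
- r.get_state(): the state, without advancing time (a new reading comes with each control period).
- optics.snapshot(name): name is "side" or "top" or "wrist"; returns a dict with "img" (400x640x3 uint8, red, green, blue), "depth" (400x640 float32, m along the optical axis (not along the pixel's ray), 0 where there is no reading), "mtx" (3x3 intrinsics, pixels), "k1" (the pictures are not rectified: a ray, as slopes to the right and down, at radius r is drawn at 1 + k1 r^2 times it, then the intrinsics apply), "R" (3x3) and "t" (3): a world point X has camera coordinates R X + t; the wrist camera has in their place "mount" (4x4, takes a point from camera to tool coordinates, whose origin is the TCP and whose axes are the flange's). Camera axes: x right, y down, z forward; pixel columns grow to the right and rows downward; lengths in m; the calibration is good to about 2 mm. A picture is of the moment at which its call begins: read the wrist's pose just before it.
- order.close_job(): hands the job in; it is judged then, once.
The state is a dict: "time": time; "joint_positions": joint angles; "dq": joint speeds; "joint_torque": joint torques, N m; "ee_pos": TCP position; "eef_rot": TCP orientation; "force": force on the tool from outside, world axes, zero at the start; "wrist_torque": the same for the moment, N m; "finger_gap": finger opening in m; "gripper_force": force on a finger pad.
Only numpy, scipy, OpenCV 4.12 (cv2) and the standard library are available. Lean on these libraries where they do the work, as an engineer would, in place of code of your own. Each camera call takes 0.05 s, during which the arm holds its last target. There are 200 camera calls.

### The job

Get the ashing rack ready for the furnace: line up the four empty porcelain crucibles in it in order of size, the smallest in the smallest hole and so on along the row to the largest, each upright and fully down on its collar so that all the rims come level. Do not tip a crucible over, and leave the flask and the beaker standing where they are.

Things in the scene. Friction and masses are not known exactly. Their poses are not given: they have to be found in the camera images.
- crucible_smallest: The smallest of four white porcelain crucibles: loose, empty, open, round cup on the bench, its straight wall widening upward (radius +0.4 mm per mm of height). Rim 46 mm outside diameter, 34 mm high, foot 19 mm across, wall 3 mm, about 30 g. Origin: centre of its underside, z up; yaw means nothing. Grip it across the outside of the rim, from above.
- crucible_second: The second smallest of four white porcelain crucibles: loose, empty, open, round cup on the bench, its straight wall widening upward (radius +0.4 mm per mm of height). Rim 53 mm outside diameter, 39 mm high, foot 22 mm across, wall 3 mm, about 42 g. Origin: centre of its underside, z up; yaw means nothing. Grip it across the outside of the rim, from above.
- crucible_third: The second largest of four white porcelain crucibles: loose, empty, open, round cup on the bench, its straight wall widening upward (radius +0.4 mm per mm of height). Rim 60 mm outside diameter, 44 mm high, foot 25 mm across, wall 3 mm, about 58 g. Origin: centre of its underside, z up; yaw means nothing. Grip it across the outside of the rim, from above.
- crucible_largest: The largest of four white porcelain crucibles: loose, empty, open, round cup on the bench, its straight wall widening upward (radius +0.4 mm per mm of height). Rim 67 mm outside diameter, 49 mm high, foot 28 mm across, wall 3 mm, about 78 g. Origin: centre of its underside, z up; yaw means nothing. Grip it across the outside of the rim, from above.
- hole_smallest: The smallest of four holes in the steel ashing rack, 36 mm clear diameter, with a raised collar. Origin: hole centre at the collar's top, 55.5 mm above the bench; z up, y along the row towards the smallest hole. Seated by its taper, the crucible of this rank has its underside 22 mm below this point, its rim 12 mm above. The rack: fixed stand, 258 x 76 mm, 52 mm high, open below.
- hole_second: The second smallest of four holes in the steel ashing rack, 43 mm clear diameter, with a raised collar. Origin: hole centre at the collar's top, 55.5 mm above the bench; z up, y along the row towards the smallest hole. Seated by its taper, the crucible of this rank has its underside 27 mm below this point, its rim 12 mm above. Hole centres, smallest to largest: 55.5, 62.5, 69.5 mm apart.
- hole_third: The second largest of four holes in the steel ashing rack, 50 mm clear diameter, with a raised collar. Origin: hole centre at the collar's top, 55.5 mm above the bench; z up, y along the row towards the smallest hole. Seated by its taper, the crucible of this rank has its underside 32 mm below this point, its rim 12 mm above. Porcelain slips on the collars: cones centre themselves.
- hole_largest: The largest of four holes in the steel ashing rack, 57 mm clear diameter, with a raised collar. Origin: hole centre at the collar's top, 55.5 mm above the bench; z up, y along the row towards the smallest hole. Seated by its taper, the crucible of this rank has its underside 37 mm below this point, its rim 12 mm above. All four holes lie in one straight row, in order of size.
- conical_flask: Bystander: a glass conical flask, 72 mm wide at the foot and 115 mm high, standing between the hotplate and the centrifuge. Origin: centre of its underside. Not to be moved.
- beaker: Bystander: a small glass beaker, 60 mm wide and 70 mm high, standing in front and to the right of the centrifuge. Origin: centre of its underside. Not to be moved.
Not all that is in view belongs to the job. What is shaped like the crucible_third but black or pink is not meant.

How it is judged:
By the outcome, as a careful person would: the job done as asked, in the order asked, and still so for the second after the job is handed in, with the robot touching nothing.
It also fails if it takes over 112 s, if anything falls off the work surface, if the arm or the gripper's body presses on something with over 40 N, if the wrist force passes 120 N, or if a joint passes its speed limit or range.

## Working session

There is one attempt and no reset: what is moved stays moved. The work goes in short steps, Python scripts to look and compute and a tool call to move; the robot and the scene stay as the last step left them, time stands still between calls to the robot, and variables do not carry over. Pictures are saved under pics/ and viewed, at most 14 in all, crops included, and the job is handed in when it is done.

Besides the shell and the picture viewer there is one more tool, called after "Emit:" by a JSON object that holds its "name" and its "arguments", one argument or row to a line. jog_arm: Moves the arm, as the interface text tells. Its arguments: {"type":"object","properties":{"targets":{"type":"array","items":{"type":"array","items":{"type":"number"}}},"newtons":{"type":"number"}},"required":["targets"]}

```bash
mkdir -p pics; ls
python3 - <<'E'
from rig import r,optics,order
import cv2,numpy as np
s=r.get_state()
for k in('time','ee_pos','eef_rot','finger_gap'):print(k,s[k])
for n in('top','side'):
    d=optics.snapshot(n);cv2.imwrite(f'pics/{n}0.png',d['img'][:,:,::-1]);np.savez(f'{n}0.npz',**d)
    print(n,d['mtx'].tolist(),d['k1'],d['R'].tolist(),d['t'])
E
```

```text
pics
time 0.0
ee_pos [ 0.20983555 -0.53476241  0.25532661]
eef_rot [[ 9.30953528e-01  3.65137552e-01 -3.10994734e-04]
 [ 3.65137484e-01 -9.30951790e-01  1.83909446e-03]
 [ 3.82001343e-04 -1.82566731e-03 -9.99998261e-01]]
finger_gap 0.0855511189825678
top [[498.6964740920967, 0.0, 314.91737077476824], [0.0, 498.6964740920967, 194.3233803782932], [0.0, 0.0, 1.0]] 0.017046852120551303 [[0.007780921431408431, -0.9996659935799991, 0.024644645288411003], [-0.9893379556190267, -0.011280141897591144, -0.14520044066852958], [0.14542993788502837, -0.02325208976594495, -0.9890952802881396]] [-0.0578545   0.53047004  1.39701044]
side [[417.25876151049397, 0.0, 319.12522568201115], [0.0, 417.25876151049397, 193.99093734556996], [0.0, 0.0, 1.0]] -0.05918575892346212 [[0.8651049226507033, -0.5015843986247372, -0.002562003470201625], [-0.2713133013852028, -0.4636378630208341, -0.8434625210789962], [0.421879799583937, 0.7303786846764728, -0.5371819167407652]] [-0.46359835  0.18292987  1.10774538]
```

View pics/top0.png

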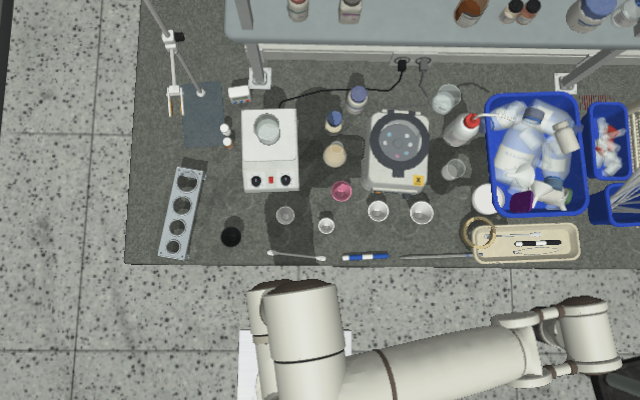

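View pics/side0.png

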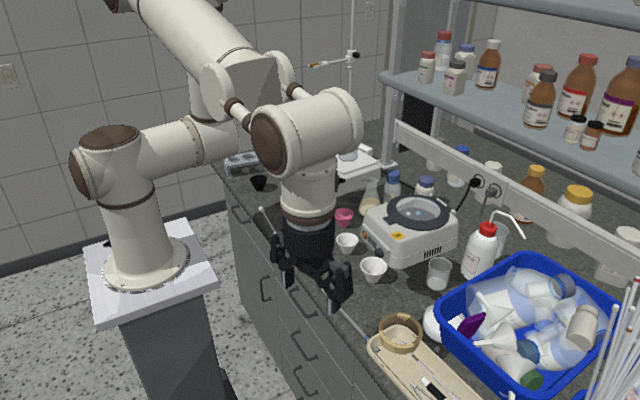

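The top view shows the rack at left, with its holes at (187,180), (182,205), (178,227) and (173,246), shrinking toward the bottom. White crucibles are at (285,215) in shadow, (326,226), (378,211) and (422,212). The black and pink decoys are at (231,237) and (342,191). The side view shows the arm partly hiding the rack.

```bash
cat > h.py <<'E'
import cv2,numpy as np
def ray_plane(d,uv,z):
    """pixel -> world point on plane z (fixed camera or with R,t supplied)"""
    m=d['mtx'];k=float(d['k1'])
    p=cv2.undistortPoints(np.array(uv,float).reshape(-1,1,2),m,np.array([k,0,0,0.]))[:,0]
    c=np.c_[p,np.ones(len(p))]@d['R'];o=-d['R'].T@d['t']
    return o+c*((z-o[2])/c[:,2])[:,None]
def proj(d,X):
    R=cv2.Rodrigues(d['R'])[0]
    return cv2.projectPoints(np.array(X,float).reshape(-1,1,3),R,np.array(d['t'],float),d['mtx'],np.array([float(d['k1']),0,0,0]))[0][:,0]
def cloud(d):
    h,w=d['depth'].shape;v,u=np.mgrid[:h,:w]
    p=cv2.undistortPoints(np.c_[u.ravel(),v.ravel()].astype(float).reshape(-1,1,2),d['mtx'],np.array([float(d['k1']),0,0,0]))[:,0]
    c=np.c_[p,np.ones(len(p))]*d['depth'].ravel()[:,None]
    return ((c-d['t'])@d['R']).reshape(h,w,3)
E
python3 - <<'E'
from h import *
d=dict(np.load('top0.npz'));P=cloud(d);Z=P[:,:,2];g=cv2.cvtColor(d['img'],cv2.COLOR_RGB2GRAY)
for (u,v) in[(285,215),(326,226),(378,211),(422,212)]:
    w=20;sl=np.s_[v-w:v+w,u-w:u+w]
    m=(Z[sl]>.02)&(Z[sl]<.08);zt=Z[sl][m]
    top=np.percentile(zt,95);rim=P[sl][m&(Z[sl]>top-.008)]
    c,rr=cv2.minEnclosingCircle(rim[:,:2].astype(np.float32))
    print((u,v),m.sum(),'rim z',round(float(top),4),'c',np.round(c,4),'diam',round(2*rr,4))
m=(Z>.045)&(Z<.065);mm=np.zeros_like(m);mm[155:270,150:215]=1;m&=mm
c=P[m];print('rack top z',np.median(c[:,2]),cv2.minAreaRect(c[:,:2].astype(np.float32)))
for (u,v) in[(187,180),(182,205),(178,227),(173,246)]:print(ray_plane(d,[(u,v)],.0555).round(4), Z[v,u].round(3))
for n,(u,v) in dict(black=(231,237),pink=(342,191),flask=(335,153),beaker=(455,168),fl2=(447,98),hp=(270,150),cf=(400,145),wand=(297,256)).items():print(n,P[v-1:v+2,u-1:u+2].reshape(-1,3).mean(0).round(3))
big=cv2.resize(d['img'][130:270,150:480,::-1],None,fx=2.4,fy=2.4,interpolation=cv2.INTER_CUBIC);cv2.imwrite('pics/crop.png',big)
E
```

```text
(285, 215) 170 rim z 0.0413 c [0.47   0.0341] diam 0.052
(326, 226) 116 rim z 0.0366 c [ 0.4419 -0.0834] diam 0.0454
(378, 211) 279 rim z 0.0501 c [ 0.5004 -0.2529] diam 0.1083
(422, 212) 371 rim z 0.0528 c [ 0.4993 -0.3422] diam 0.1131
rack top z 0.05171061881732694 ((0.4730832576751709, 0.3275414705276489), (0.07785845547914505, 0.25720489025115967), 80.72427368164062)
[[0.5656 0.3111 0.0555]] 0.004
[[0.494  0.3219 0.0555]] -0.003
[[0.4319 0.3301 0.0555]] -0.003
[[0.3789 0.3413 0.0555]] 0.001
black [0.408 0.189 0.003]
pink [ 0.547 -0.134  0.002]
flask [ 0.644 -0.108  0.081]
beaker [ 0.621 -0.473  0.003]
fl2 [ 0.83  -0.448  0.028]
hp [0.647 0.075 0.092]
cf [ 0.662 -0.287  0.112]
wand [ 0.355 -0.003  0.002]
```

View pics/crop.png

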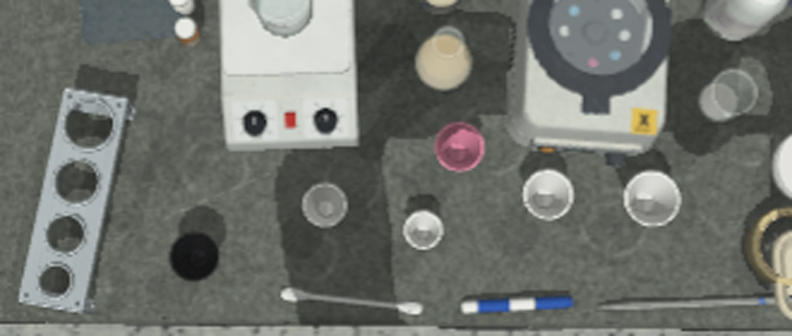

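The crop shows the ranks by rim size: smallest at crop (423,230), second at (325,205) in the shade, third at (548,194) and largest at (652,198), which is next to the centrifuge front at about v=150. The collars run large to small, from (90,122) to (55,281).

Run:
```python
from h import *
d=dict(np.load('top0.npz'));P=cloud(d)
# image-based rims: bright contour ellipse, ray to rim plane
R={'small':((326,226),.034,.046),'second':((285,215),.039,.053),'third':((378,211),.044,.060),'large':((422,212),.049,.067)}
g=cv2.resize(d['img'],None,fx=4,fy=4,interpolation=cv2.INTER_CUBIC);g=cv2.cvtColor(g,cv2.COLOR_RGB2GRAY)
for n,((u,v),z,D) in R.items():
    w=int(D/2*498/1.36*1.25)*4;U,V=4*u+2,4*v+2;c=g[V-w:V+w,U-w:U+w]
    _,b=cv2.threshold(cv2.GaussianBlur(c,(5,5),0),0,255,cv2.THRESH_OTSU)
    cs,_=cv2.findContours(b,cv2.RETR_EXTERNAL,cv2.CHAIN_APPROX_NONE);k=cv2.convexHull(max(cs,key=cv2.contourArea))
    pts=(k[:,0]+[U-w,V-w]-1.5)/4
    X=ray_plane(d,pts,z);(cc,ax,an)=cv2.fitEllipse(X[:,:2].astype(np.float32))
    Q=P[v-16:v+16,u-16:u+16].reshape(-1,3);Q=Q[(abs(Q[:,2]-z)<.008)&(np.hypot(*(Q[:,:2]-cc).T)<D*.62)]
    print(n,'ray',np.round(cc,4),np.round(ax,4),'depth',np.round((Q[:,:2].min(0)+Q[:,:2].max(0))/2,4),np.ptp(Q[:,:2],axis=0).round(4))
Q=P.reshape(-1,3);
for n,y0,y1,zz in(('centrifuge',-.4,-.2,.03),('hotplate',0,.13,.03)):
    q=Q[(Q[:,1]>y0)&(Q[:,1]<y1)&(Q[:,2]>.065)&(Q[:,0]>.45)&(Q[:,0]<.8)];print(n,'front x',np.percentile(q[:,0],.5),'y',np.percentile(q[:,1],[1,99]),'z',q[:,2].max())
s=dict(np.load('side0.npz'));S=cloud(s).reshape(-1,3)
q=S[(np.hypot(S[:,0]-.21,S[:,1]+.535)<.075)&(S[:,2]>.12)&(S[:,2]<.3)];print('open tip z',np.percentile(q[:,2],[0,.5,2]),'TCP .2553')
```

```text
small ray [ 0.442 -0.085] [0.0462 0.0477] depth [ 0.4422 -0.084 ] [0.0436 0.0433]
second ray [0.4707 0.0329] [0.0542 0.0547] depth [0.4691 0.0338] [0.0494 0.0489]
third ray [ 0.4851 -0.2337] [0.0603 0.0614] depth [ 0.4857 -0.2328] [0.0558 0.056 ]
large ray [ 0.481  -0.3571] [0.067  0.0688] depth [ 0.4816 -0.3578] [0.0631 0.0681]
centrifuge front x 0.5478395434763049 y [-0.36951927 -0.20187186] z 0.11971527119736568
hotplate front x 0.558564426453287 y [0.00322219 0.12885599] z 0.18524471689065067
open tip z [0.24483457 0.24556222 0.24781246] TCP .2553
```

The ray and depth measurements agree to within about 1 mm. With the fingers open, the tips sit about 10–12 mm ahead of the TCP. I'll turn the tool so its closing line lies across the rack row (+30.6° about tool z), then head for the smallest crucible.

Emit:
{"name": "jog_arm", "arguments": {
  "targets": [
    [0,0,0,0,0,0.85,0],
    [0,0,0,0,0,0.85,0],
    [0,0,0,0,0,0.85,0],
    [0,0,0,0,0,0.85,0],
    [0,0,0,0,0,0.85,0],
    [0,0,0,0,0,0.85,0],
    [0.3,-1,0,0,0,0,0],
    [0.3,-1,0,0,0,0,0],
    [0.3,-1,0,0,0,0,0],
    [0.3,-1,0,0,0,0,0],
    [0.3,-1,0,0,0,0,0],
    [0.3,-1,0,0,0,0,0]
  ],
  "newtons": 25
}}

```text
time: 1.6
ee_pos: [0.3196, -0.3084, 0.2559]
eef_rot: [[0.987, -0.16, -0.0], [-0.16, -0.987, 0.001], [-0.0, -0.001, -1.0]]
force: [0.6, 0.5, 0.6]
finger_gap: 0.0852
gripper_force: 0.0
```

```bash
cat > go.py <<'E'
import sys,numpy as np
from rig import r
T=dict(small=(.442,-.0845,.045),second=(.470,.0333,.049),third=(.4853,-.2333,.053),large=(.4812,-.3575,.056))
def go(t):
    s=r.get_state();R=np.array(s['eef_rot']);p=np.array(s['ee_pos'])
    print('t',round(s['time'],2),'p',p.round(4),'F',np.round(s['force'],1),'gap',round(s['finger_gap'],4),'gf',s['gripper_force'],'q6',round(s['joint_positions'][5],2))
    print('yaw y-axis deg',np.degrees(np.arctan2(R[1,1],R[0,1])).round(2),'tilt',R[:,2].round(4))
    print('units to',t,(R.T@(np.array(t)-p)/.04).round(3))
if __name__=='__main__':
    a=sys.argv[1:];go(T[a[0]] if len(a)==1 else tuple(map(float,a)))
E
python3 go.py small
```

```text
t 1.6 p [ 0.3196 -0.3084  0.2559] F [0.6 0.5 0.6] gap 0.0852 gf 0.0 q6 0.69
yaw y-axis deg -99.2 tilt [-2.e-04  6.e-04 -1.e+00]
units to (0.442, -0.0845, 0.045) [ 2.127 -6.011  5.275]
```

Emit:
{"name": "jog_arm", "arguments": {
  "targets": [
    [0.3,-0.86,0,0,0,0,0],
    [0.3,-0.86,0,0,0,0,0],
    [0.3,-0.86,0,0,0,0,0],
    [0.3,-0.86,0,0,0,0,0],
    [0.3,-0.86,0.5,0,0,0,0],
    [0.3,-0.86,0.5,0,0,0,0],
    [0.33,-0.85,1,0,0,0,0],
    [0,0,0,0,0,0,0],
    [0,0,0,0,0,0,0]
  ]
}}

```text
time: 2.72
ee_pos: [0.4419, -0.0865, 0.1766]
eef_rot: [[0.987, -0.159, 0.0], [-0.159, -0.987, -0.0], [0.0, 0.0, -1.0]]
force: [0.6, 0.2, 0.9]
finger_gap: 0.0855
gripper_force: 0.0
```

```bash
python3 go.py small
python3 - <<'E'
from rig import optics
import cv2
d=optics.snapshot('wrist');print(d['mount'].round(4),d['mtx'].round(1),d['k1']);cv2.imwrite('pics/w1.png',d['img'][:,:,::-1])
E
```

```text
t 2.73 p [ 0.4419 -0.0865  0.1766] F [0.6 0.2 0.9] gap 0.0855 gf 0.0 q6 1.27
yaw y-axis deg -99.17 tilt [ 1.e-04 -5.e-04 -1.e+00]
units to (0.442, -0.0845, 0.045) [-0.005 -0.051  3.291]
[[ 2.000e-04 -9.579e-01 -2.873e-01  7.350e-02]
 [ 1.000e+00  3.000e-04 -1.000e-04 -1.000e-04]
 [ 2.000e-04 -2.873e-01  9.579e-01 -1.175e-01]
 [ 0.000e+00  0.000e+00  0.000e+00  1.000e+00]] [[325.1   0.  316.4]
 [  0.  325.1 199.3]
 [  0.    0.    1. ]] -0.00027645703037918726
```

View pics/w1.png

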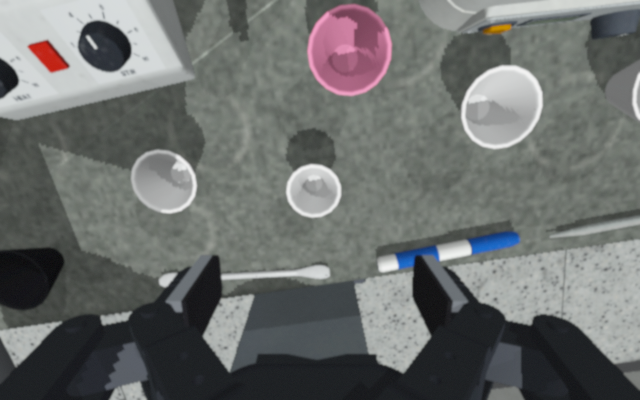

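The wrist picture shows the smallest crucible at (314,190), the second at (164,181), the third at (501,107) and the open fingers below. I'll check the rim centres in this view.

```bash
cat > wr.py <<'E'
from h import *
from rig import r,optics
def shot():
    s=r.get_state();d=optics.snapshot('wrist')
    M=np.eye(4);M[:3,:3]=s['eef_rot'];M[:3,3]=s['ee_pos'];W=M@d['mount']
    d['R']=W[:3,:3].T;d['t']=-d['R']@W[:3,3];return d
def rim(d,guess,z,D,lo=110):
    """centre of a white rim of outer diameter D at height z near guess (world xy)"""
    c=proj(d,[(guess[0],guess[1],z)])[0]
    g=cv2.cvtColor(d['img'],cv2.COLOR_RGB2GRAY)
    e=proj(d,[(guess[0]+D/2,guess[1],z),(guess[0],guess[1]+D/2,z)]);w=int(1.3*np.abs(e-c).max())
    u,v=np.round(c).astype(int);x0,y0=max(u-w,0),max(v-w,0);cr=g[y0:v+w,x0:u+w]
    _,b=cv2.threshold(cr,0,255,cv2.THRESH_OTSU)
    cs,_=cv2.findContours(b,cv2.RETR_EXTERNAL,cv2.CHAIN_APPROX_NONE);k=cv2.convexHull(max(cs,key=cv2.contourArea))
    X=ray_plane(d,k[:,0]+[x0,y0],z);return [np.round(q,4).tolist() for q in cv2.fitEllipse(X[:,:2].astype(np.float32))[:2]]
E
python3 - <<'E'
from wr import *
d=shot()
for n,g,z,D in(('small',(.442,-.0845),.034,.046),('second',(.47,.0333),.039,.053),('third',(.4853,-.2333),.044,.06)):print(n,rim(d,g,z,D))
E
```

```text
small [[0.4447, -0.0842], [0.0462, 0.0464]]
second [[0.4702, 0.0308], [0.0521, 0.062]]
third [[0.4882, -0.2327], [0.0601, 0.0603]]
```

Emit:
{"name": "jog_arm", "arguments": {
  "targets": [
    [0.04,-0.05,0.8,0,0,0,0],
    [0,0,0.8,0,0,0,0],
    [0,0,0.8,0,0,0,0],
    [0,0,0.6,0,0,0,0],
    [0,0,0.29,0,0,0,0],
    [0,0,0,0,0,0,0.3],
    [0,0,0,0,0,0,0.6],
    [0,0,0,0,0,0,0.7],
    [0,0,0,0,0,0,0.7],
    [0,0,0,0,0,0,0.7]
  ],
  "newtons": 25
}}

```text
time: 4.08
ee_pos: [0.4451, -0.0851, 0.0462]
eef_rot: [[0.987, -0.159, 0.003], [-0.159, -0.987, -0.002], [0.003, 0.001, -1.0]]
force: [0.1, -0.3, 7.0]
finger_gap: 0.0422
gripper_force: 24.8
```

```bash
python3 go.py .3789 .3413 .2
```

```text
t 4.08 p [ 0.4451 -0.0851  0.0462] F [ 0.1 -0.3  7. ] gap 0.0422 gf 24.784939466044307 q6 1.27
yaw y-axis deg -99.17 tilt [ 0.0029 -0.0016 -1.    ]
units to (0.3789, 0.3413, 0.2) [ -3.32  -10.256  -3.866]
```

Emit:
{"name": "jog_arm", "arguments": {
  "targets": [
    [0,0,-0.2,0,0,0,0.7],
    [0,0,-0.4,0,0,0,0.7],
    [0,0,-0.8,0,0,0,0.7],
    [0,0,-0.8,0,0,0,0.7],
    [0,0,-0.8,0,0,0,0.7],
    [0,0,-0.8,0,0,0,0.7],
    [0,0,0,0,0,0,0.7]
  ]
}}

```text
time: 4.95
ee_pos: [0.4454, -0.0852, 0.2004]
eef_rot: [[0.987, -0.159, 0.006], [-0.159, -0.987, -0.003], [0.007, 0.002, -1.0]]
force: [0.5, 0.2, -0.4]
finger_gap: 0.0429
gripper_force: 25.5
```

Run:
```python
from wr import *
import go;go.go((.3789,.3413,.2))
a=shot()['img'];b=optics.snapshot('side')['img']
cv2.imwrite('pics/w2.png',np.hstack([a[150:,120:520],cv2.resize(b[100:300,230:430],(250,250))])[:,:,::-1])
```

```text
t 4.95 p [ 0.4454 -0.0852  0.2004] F [ 0.5  0.2 -0.4] gap 0.0429 gf 25.503386913333088 q6 1.27
yaw y-axis deg -99.17 tilt [ 0.0064 -0.0031 -1.    ]
units to (0.3789, 0.3413, 0.2) [ -3.342 -10.261  -0.034]
```

View pics/w2.png

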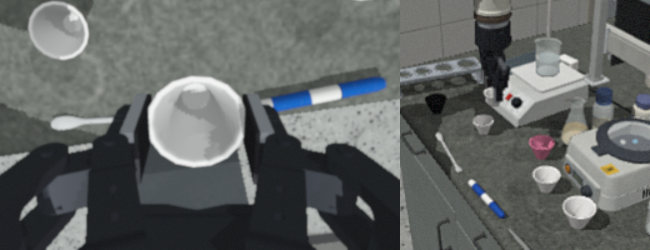

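The smallest crucible is held upright between the pads. The side inset shows the other objects undisturbed. Next I'll go to a viewing position near the rack.

Emit:
{"name": "jog_arm", "arguments": {
  "targets": [
    [-0.21,-0.92,-0.3,0,0,0,0.7],
    [-0.21,-0.92,-0.3,0,0,0,0.7],
    [-0.21,-0.92,-0.3,0,0,0,0.7],
    [-0.21,-0.92,-0.3,0,0,0,0.7],
    [-0.21,-0.92,0,0,0,0,0.7],
    [-0.21,-0.92,0,0,0,0,0.7],
    [-0.21,-0.92,0,0,0,0,0.7],
    [-0.21,-0.92,0,0,0,0,0.7],
    [-0.21,-0.92,0,0,0,0,0.7],
    [-0.21,-0.92,0,0,0,0,0.7],
    [0,0,0,0,0,0,0.7],
    [0,0,0,0,0,0,0.7]
  ]
}}

```text
time: 6.55
ee_pos: [0.4189, 0.2916, 0.2435]
eef_rot: [[0.987, -0.159, -0.002], [-0.159, -0.987, -0.001], [-0.002, 0.002, -1.0]]
force: [1.0, -0.5, -1.5]
finger_gap: 0.0422
gripper_force: 25.6
```

Run:
```python
from wr import *
import go;go.go((.3789,.3413,.2))
d=shot();np.savez('w3.npz',**d);cv2.imwrite('pics/w3.png',d['img'][:,:,::-1])
```

```text
t 6.55 p [0.4189 0.2916 0.2435] F [ 1.  -0.5 -1.5] gap 0.0422 gf 25.578299209009856 q6 2.1
yaw y-axis deg -99.18 tilt [-0.0022 -0.0013 -1.    ]
units to (0.3789, 0.3413, 0.2) [-1.183 -1.069  1.088]
```

View pics/w3.png

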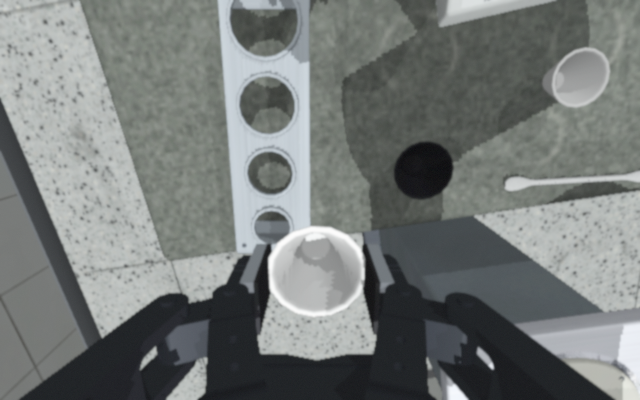

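The wrist view shows the rack holes at (270,172) for second, (268,104) for third and (265,20) for largest. The smallest hole is at (272,225), partly behind the held crucible.

```bash
cat > holes.py <<'E'
from h import *
def holes(d,seeds):
    g=cv2.cvtColor(d['img'],cv2.COLOR_RGB2GRAY);b=cv2.threshold(g,150,255,cv2.THRESH_BINARY_INV)[1]
    cs,_=cv2.findContours(b,cv2.RETR_LIST,cv2.CHAIN_APPROX_NONE)
    for n,uv in seeds.items():
        k=[c for c in cs if 150<cv2.contourArea(c)<9000 and cv2.pointPolygonTest(c,uv,False)>0]
        for c in k:
            X=ray_plane(d,cv2.convexHull(c)[:,0].astype(float),.0555);e=cv2.fitEllipse(X[:,:2].astype(np.float32));print(n,np.round(e[0],4),np.round(e[1],4))
E
python3 - <<'E'
from holes import *
d=dict(np.load('w3.npz'));print('wrist');holes(d,dict(second=(270,172),third=(268,104),large=(265,35)))
t=dict(np.load('top0.npz'));t['img']=cv2.resize(t['img'],None,fx=4,fy=4,interpolation=cv2.INTER_CUBIC)
t['mtx']=t['mtx'].copy();t['mtx'][:2]*=4;t['mtx'][:2,2]+=1.5
print('top');holes(t,{n:(u*4+2,v*4+2) for n,(u,v) in dict(large=(187,180),third=(182,205),second=(178,227),small=(173,246)).items()})
P=cloud(d);Z=P[:,:,2];q=P[(Z>.045)&(Z<.06)&(P[:,:,1]>.26)&(P[:,:,1]<.42)&(P[:,:,0]<.6)&(P[:,:,0]>.33)]
print('rack z',np.median(q[:,2]),cv2.minAreaRect(q[:,:2].astype(np.float32)))
E
```

```text
wrist
second [0.4335 0.3347] [0.0421 0.0428]
third [0.4952 0.3246] [0.049  0.0498]
large [0.5622 0.3106] [0.0562 0.0632]
top
large [0.5601 0.312 ] [0.0554 0.0637]
third [0.4948 0.3225] [0.0548 0.0574]
second [0.4325 0.3314] [0.049  0.0531]
small [0.3791 0.3413] [0.0419 0.0432]
rack z 0.05213447911756655 ((0.4634670913219452, 0.3299981355667114), (0.07650326937437057, 0.2356749027967453), 80.76424407958984)
```

Run:
```python
from wr import *
d=dict(np.load('w3.npz'))
p=np.array(r.get_state()['ee_pos']);g=p[:2]
for dz in(.0122,):
    uv=proj(d,[(*g,p[2]-dz)])[0];print('tcp-axis pixel',uv)
gray=cv2.cvtColor(d['img'],cv2.COLOR_RGB2GRAY)[222:320,266:368];b=cv2.threshold(gray,175,255,0)[1]
cs,_=cv2.findContours(b,0,1);k=cv2.convexHull(max(cs,key=cv2.contourArea))[:,0]+[266,222]
X=ray_plane(d,k.astype(float),p[2]-.0122);e=cv2.fitEllipse(X[:,:2].astype(np.float32));print(e, np.array(e[0])-g)
import go;go.go((.379,.342,.082))
```

```text
tcp-axis pixel [317.05850275 273.03667763]
((0.40987810492515564, 0.2929750680923462), (0.05058768764138222, 0.07157156616449356), 79.24185180664062) [-0.00929936  0.00160493]
t 6.6 p [0.4192 0.2914 0.2438] F [ 0.1  0.1 -0.8] gap 0.0427 gf 25.578016717918217 q6 2.1
yaw y-axis deg -99.22 tilt [-0.0016 -0.001  -1.    ]
units to (0.379, 0.342, 0.082) [-1.189 -1.094  4.045]
```

The rim centre at (316,271) is on the TCP axis pixel (317,273), so the grasp is centred. I'll place it now.

Emit:
{"name": "jog_arm", "arguments": {
  "targets": [
    [-0.6,-0.55,0,0,0,0,0.7],
    [-0.59,-0.54,0,0,0,0,0.7],
    [0,0,0.8,0,0,0,0.7],
    [0,0,0.8,0,0,0,0.7],
    [0,0,0.8,0,0,0,0.7],
    [0,0,0.8,0,0,0,0.7],
    [0,0,0.4,0,0,0,0.7],
    [0,0,0.2,0,0,0,0.7],
    [0,0,0.15,0,0,0,0.7],
    [0,0,0,0,0,0,0.7],
    [0,0,0,0,0,0,0.7]
  ]
}}

```text
time: 7.98
ee_pos: [0.38, 0.3432, 0.0875]
eef_rot: [[0.987, -0.159, 0.001], [-0.159, -0.987, 0.001], [0.001, -0.001, -1.0]]
force: [0.2, -1.2, 0.2]
finger_gap: 0.0428
gripper_force: 25.6
```

```bash
python3 go.py .379 .342 .081
```

```text
t 7.97 p [0.38   0.3432 0.0875] F [ 0.2 -1.2  0.2] gap 0.0428 gf 25.59465402038768 q6 2.23
yaw y-axis deg -99.18 tilt [ 1.3e-03  7.0e-04 -1.0e+00]
units to (0.379, 0.342, 0.081) [-0.02   0.034  0.162]
```

Emit:
{"name": "jog_arm", "arguments": {
  "targets": [
    [-0.02,0.03,0.06,0,0,0,0.7],
    [0,0,0.06,0,0,0,0.7],
    [0,0,0.05,0,0,0,0.7],
    [0,0,0.03,0,0,0,0.7],
    [0,0,0,0,0,0,0.7]
  ]
}}

```text
time: 8.6
ee_pos: [0.3789, 0.343, 0.0794]
eef_rot: [[0.987, -0.16, 0.001], [-0.16, -0.987, 0.003], [0.001, -0.003, -1.0]]
force: [0.1, 6.1, 3.7]
finger_gap: 0.0424
gripper_force: 25.8
```

```bash
python3 go.py .379 .342 .081
```

```text
t 8.6 p [0.3789 0.343  0.0794] F [0.1 6.1 3.7] gap 0.0424 gf 25.830055786063895 q6 2.23
yaw y-axis deg -99.2 tilt [ 0.0013  0.0025 -1.    ]
units to (0.379, 0.342, 0.081) [ 0.006  0.025 -0.04 ]
```

Contact gives a +y push of 6 N, so the hole lies slightly farther to +y. I'll ease over and release gently.

Emit:
{"name": "jog_arm", "arguments": {
  "targets": [
    [0,-0.04,0,0,0,0,0.6],
    [0,0,0,0,0,0,0.45],
    [0,0,0,0,0,0,0.4],
    [0,0,0,0,0,0,0.3],
    [0,0,0,0,0,0,0.2],
    [0,0,-0.3,0,0,0,0.1],
    [0,0,-0.8,0,0,0,0],
    [0,0,-1,0,0,0,0],
    [0,0,-1,0,0,0,0],
    [0.6,0.5,-1,0,0,0,0],
    [0.6,0.5,0,0,0,0,0],
    [0,0,0,0,0,0,0]
  ]
}}

```text
time: 10.1
ee_pos: [0.421, 0.2953, 0.2441]
eef_rot: [[0.987, -0.162, 0.002], [-0.162, -0.987, 0.001], [0.002, -0.001, -1.0]]
force: [-1.8, 0.8, -0.5]
finger_gap: 0.0855
gripper_force: 0.0
```

Run:
```python
from wr import *
import go;go.go((.470,.0325,.15))
d=shot();np.savez('w4.npz',**d)
print(rim(d,(.379,.343),.0675,.046))
P=cloud(d);m=np.hypot(P[:,:,0]-.379,P[:,:,1]-.343)<.03;z=P[:,:,2][m];q=P[m&(P[:,:,2]>.06)&(P[:,:,2]<.08)]
print('rim z pct',np.percentile(q[:,2],[50,90,99]).round(4))
cv2.imwrite('pics/w4.png',d['img'][:,:,::-1])
```

```text
t 10.1 p [0.421  0.2953 0.2441] F [-1.8  0.8 -0.5] gap 0.0855 gf 0.0 q6 2.11
yaw y-axis deg -99.34 tilt [ 2.2e-03  6.0e-04 -1.0e+00]
units to (0.47, 0.0325, 0.15) [2.269 6.287 2.352]
[[0.3831, 0.3432], [0.0543, 0.1974]]
rim z pct [0.0655 0.0671 0.0679]
```

View pics/w4.png

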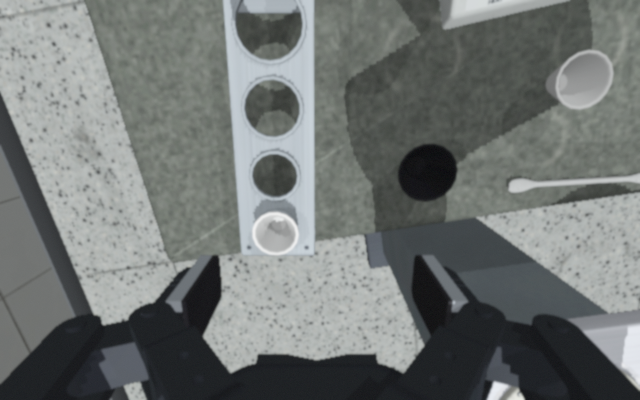

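The smallest crucible is seated at (275,234) with its rim at 0.067. Next is the second.

Emit:
{"name": "jog_arm", "arguments": {
  "targets": [
    [0.32,0.9,0,0,0,0,0],
    [0.32,0.9,0,0,0,0,0],
    [0.32,0.9,0,0,0,0,0],
    [0.32,0.9,0,0,0,0,0],
    [0.33,0.9,0.6,0,0,0,0],
    [0.33,0.9,0.8,0,0,0,0],
    [0.33,0.89,0.95,0,0,0,0],
    [0,0,0,0,0,0,0],
    [0,0,0,0,0,0,0]
  ]
}}

```text
time: 11.28
ee_pos: [0.4692, 0.0343, 0.1491]
eef_rot: [[0.987, -0.159, 0.0], [-0.159, -0.987, 0.001], [0.0, -0.001, -1.0]]
force: [-0.4, -0.1, -0.4]
finger_gap: 0.0849
gripper_force: 0.0
```

Run:
```python
from wr import *
import go;go.go((.470,.0325,.049))
d=shot();print(rim(d,(.47,.0325),.039,.053))
P=cloud(d);q=P[(np.hypot(P[:,:,0]-.47,P[:,:,1]-.0325)<.035)&(abs(P[:,:,2]-.037)<.008)];print((q.min(0)+q.max(0))/2,np.ptp(q,axis=0))
```

```text
t 11.28 p [0.4692 0.0343 0.1491] F [-0.4 -0.1 -0.4] gap 0.0849 gf 0.0 q6 1.55
yaw y-axis deg -99.16 tilt [ 2.e-04  6.e-04 -1.e+00]
units to (0.47, 0.0325, 0.049) [0.026 0.044 2.503]
[[0.4726, 0.0335], [0.0531, 0.0532]]
[0.47275958 0.03379176 0.03477325] [0.05180045 0.05145896 0.01153801]
```

Emit:
{"name": "jog_arm", "arguments": {
  "targets": [
    [0.07,0.01,0.7,0,0,0,0],
    [0,0,0.7,0,0,0,0],
    [0,0,0.6,0,0,0,0],
    [0,0,0.35,0,0,0,0],
    [0,0,0.15,0,0,0,0],
    [0,0,0,0,0,0,0.25],
    [0,0,0,0,0,0,0.5],
    [0,0,0,0,0,0,0.6],
    [0,0,0,0,0,0,0.6],
    [0,0,0,0,0,0,0.6]
  ]
}}

```text
time: 12.58
ee_pos: [0.4732, 0.0324, 0.0501]
eef_rot: [[0.987, -0.16, 0.003], [-0.16, -0.987, -0.0], [0.003, -0.0, -1.0]]
force: [-1.0, -0.1, 5.3]
finger_gap: 0.0498
gripper_force: 25.4
```

```bash
python3 go.py .433 .335 .245
```

```text
t 12.57 p [0.4732 0.0324 0.0501] F [-1.  -0.1  5.3] gap 0.0498 gf 25.354149292688817 q6 1.54
yaw y-axis deg -99.19 tilt [ 2.8e-03 -4.0e-04 -1.0e+00]
units to (0.433, 0.335, 0.245) [-2.188 -7.308 -4.878]
```

Emit:
{"name": "jog_arm", "arguments": {
  "targets": [
    [0,0,-0.2,0,0,0,0.6],
    [0,0,-0.5,0,0,0,0.6],
    [0,0,-0.8,0,0,0,0.6],
    [-0.24,-0.81,-0.8,0,0,0,0.6],
    [-0.24,-0.81,-0.8,0,0,0,0.6],
    [-0.24,-0.81,-0.6,0,0,0,0.6],
    [-0.24,-0.81,0,0,0,0,0.6],
    [-0.24,-0.81,0,0,0,0,0.6],
    [-0.24,-0.81,0,0,0,0,0.6],
    [-0.24,-0.81,0,0,0,0,0.6],
    [-0.24,-0.81,0,0,0,0,0.6],
    [-0.24,-0.81,0,0,0,0,0.6]
  ]
}}

```text
time: 14.08
ee_pos: [0.4327, 0.3352, 0.1969]
eef_rot: [[0.987, -0.16, -0.0], [-0.16, -0.987, -0.0], [-0.0, 0.0, -1.0]]
force: [-0.2, 0.5, -0.4]
finger_gap: 0.0498
gripper_force: 26.1
```

Emit:
{"name": "jog_arm", "arguments": {
  "targets": [
    [0,0,0,0,0,0,0.6],
    [0,0,0,0,0,0,0.6]
  ]
}}

```text
time: 14.32
ee_pos: [0.4331, 0.3336, 0.1967]
eef_rot: [[0.987, -0.16, -0.0], [-0.16, -0.987, -0.001], [-0.0, 0.001, -1.0]]
force: [-0.3, -0.2, -0.2]
finger_gap: 0.0492
gripper_force: 26.1
```

```bash
python3 go.py .4335 .335 .080
```

```text
t 14.32 p [0.4331 0.3336 0.1967] F [-0.3 -0.2 -0.2] gap 0.0492 gf 26.12999732606113 q6 2.17
yaw y-axis deg -99.18 tilt [-3.e-04 -7.e-04 -1.e+00]
units to (0.4335, 0.335, 0.08) [ 0.006 -0.038  2.917]
```

Emit:
{"name": "jog_arm", "arguments": {
  "targets": [
    [0,-0.04,0.7,0,0,0,0.6],
    [0,0,0.7,0,0,0,0.6],
    [0,0,0.6,0,0,0,0.6],
    [0,0,0.4,0,0,0,0.6],
    [0,0,0.25,0,0,0,0.6],
    [0,0,0.15,0,0,0,0.6],
    [0,0,0.08,0,0,0,0.6],
    [0,0,0.05,0,0,0,0.6],
    [0,0,0,0,0,0,0.6],
    [0,0,0,0,0,0,0.6]
  ]
}}

```text
time: 15.58
ee_pos: [0.4336, 0.3354, 0.0797]
eef_rot: [[0.987, -0.159, 0.0], [-0.159, -0.987, -0.001], [0.0, 0.001, -1.0]]
force: [0.0, -4.1, 1.6]
finger_gap: 0.0496
gripper_force: 26.2
```

```bash
python3 go.py .4335 .335 .0785
```

```text
t 15.57 p [0.4336 0.3354 0.0797] F [ 0.  -4.1  1.6] gap 0.0496 gf 26.217428769450635 q6 2.17
yaw y-axis deg -99.17 tilt [ 2.e-04 -8.e-04 -1.e+00]
units to (0.4335, 0.335, 0.0785) [-0.     0.011  0.03 ]
```

Contact again, with a slight −y push. I'll shift 1 mm that way and release.

Emit:
{"name": "jog_arm", "arguments": {
  "targets": [
    [0,0.03,0.02,0,0,0,0.5],
    [0,0,0,0,0,0,0.38],
    [0,0,0,0,0,0,0.32],
    [0,0,0,0,0,0,0.2],
    [0,0,0,0,0,0,0.1],
    [0,0,-0.3,0,0,0,0],
    [0,0,-0.8,0,0,0,0],
    [0,0,-1,0,0,0,0],
    [0,0,-1,0,0,0,0],
    [0,0.5,-1,0,0,0,0],
    [0,0.5,0,0,0,0,0],
    [0,0,0,0,0,0,0]
  ]
}}

```text
time: 17.08
ee_pos: [0.4271, 0.2947, 0.244]
eef_rot: [[0.987, -0.161, 0.002], [-0.161, -0.987, 0.001], [0.002, -0.001, -1.0]]
force: [0.4, 0.5, -0.8]
finger_gap: 0.0853
gripper_force: 0.0
```

```bash
cat > chk.py <<'E'
from wr import *
def chk(d,L):
    P=cloud(d)
    for n,(x,y,D) in L.items():
        q=P[(np.hypot(P[:,:,0]-x,P[:,:,1]-y)<D*.6)&(P[:,:,2]>.061)&(P[:,:,2]<.085)]
        A=np.c_[q[:,:2]-[x,y],np.ones(len(q))];m=q[:,2]>np.percentile(q[:,2],60)
        print(n,len(q),'mid',((q.min(0)+q.max(0))/2)[:2].round(4),'ext',np.ptp(q,axis=0)[:2].round(4),'z',np.percentile(q[:,2],[90,99]).round(4),'slope',np.linalg.lstsq(A[m],q[m,2],rcond=None)[0][:2].round(3))
L=dict(small=(.379,.343,.046),second=(.4335,.335,.053),third=(.495,.3245,.06),large=(.5635,.3135,.067))
E
python3 - <<'E'
from chk import *
import go;go.go((.4867,-.233,.15))
d=shot();chk(d,{k:L[k] for k in('small','second')});cv2.imwrite('pics/w5.png',d['img'][:,:,::-1])
E
```

```text
t 17.07 p [0.4271 0.2947 0.244 ] F [ 0.4  0.5 -0.8] gap 0.0853 gf 0.0 q6 2.1
yaw y-axis deg -99.26 tilt [ 1.8e-03  8.0e-04 -1.0e+00]
units to (0.4867, -0.233, 0.15) [ 3.59  12.782  2.342]
small 633 mid [0.3784 0.3437] ext [0.0451 0.0448] z [0.0672 0.0681] slope [0.004 0.002]
second 953 mid [0.4333 0.3346] ext [0.0517 0.0514] z [0.0683 0.0692] slope [0.001 0.009]
```

View pics/w5.png

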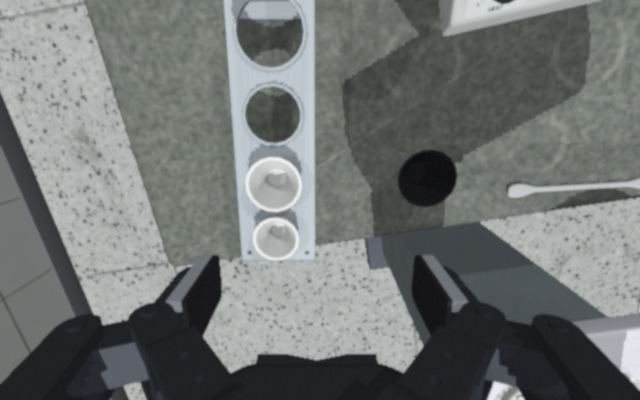

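Both crucibles are seated, at (275,239) and (273,184). Now the third.

Emit:
{"name": "jog_arm", "arguments": {
  "targets": [
    [0.28,0.98,0,0,0,0,0],
    [0.28,0.98,0,0,0,0,0],
    [0.28,0.98,0,0,0,0,0],
    [0.28,0.98,0,0,0,0,0],
    [0.28,0.98,0,0,0,0,0],
    [0.28,0.98,0,0,0,0,0],
    [0.28,0.98,0,0,0,0,0],
    [0.28,0.98,0,0,0,0,0],
    [0.28,0.98,0,0,0,0,0],
    [0.28,0.98,0.3,0,0,0,0],
    [0.28,0.98,0.5,0,0,0,0],
    [0.28,0.98,0.5,0,0,0,0]
  ]
}}

```text
time: 18.62
ee_pos: [0.4849, -0.1915, 0.1898]
eef_rot: [[0.987, -0.159, -0.0], [-0.159, -0.987, 0.001], [-0.0, -0.001, -1.0]]
force: [0.6, -0.6, 0.2]
finger_gap: 0.0853
gripper_force: 0.0
```

Emit:
{"name": "jog_arm", "arguments": {
  "targets": [
    [0.23,1,0.8,0,0,0,0],
    [0,0,0.2,0,0,0,0],
    [0,0,0,0,0,0,0],
    [0,0,0,0,0,0,0]
  ]
}}

```text
time: 19.12
ee_pos: [0.4879, -0.2307, 0.1517]
eef_rot: [[0.987, -0.158, 0.001], [-0.158, -0.987, -0.001], [0.001, 0.0, -1.0]]
force: [-0.7, 0.6, 0.6]
finger_gap: 0.0852
gripper_force: 0.0
```

Run:
```python
from wr import *
import go;go.go((.4867,-.233,.053))
d=shot();print(rim(d,(.4867,-.233),.044,.06));cv2.imwrite('pics/w6.png',d['img'][:,:,::-1])
```

```text
t 19.12 p [ 0.4879 -0.2307  0.1517] F [-0.7  0.6  0.6] gap 0.0852 gf 0.0 q6 1.06
yaw y-axis deg -99.1 tilt [ 1.2e-03 -6.0e-04 -1.0e+00]
units to (0.4867, -0.233, 0.053) [-0.023  0.059  2.467]
[[0.4882, -0.2328], [0.0601, 0.0603]]
```

Emit:
{"name": "jog_arm", "arguments": {
  "targets": [
    [0,0.05,0.7,0,0,0,0],
    [0,0,0.7,0,0,0,0],
    [0,0,0.55,0,0,0,0],
    [0,0,0.35,0,0,0,0],
    [0,0,0.17,0,0,0,0],
    [0,0,0,0,0,0,0.2],
    [0,0,0,0,0,0,0.4],
    [0,0,0,0,0,0,0.5],
    [0,0,0,0,0,0,0.5],
    [0,0,0,0,0,0,0.5]
  ]
}}

```text
time: 20.42
ee_pos: [0.4877, -0.2341, 0.0531]
eef_rot: [[0.987, -0.16, 0.002], [-0.16, -0.987, -0.001], [0.002, 0.001, -1.0]]
force: [0.3, 1.5, 6.0]
finger_gap: 0.0562
gripper_force: 26.5
```

```bash
python3 go.py .4955 .325 .2
```

```text
t 20.43 p [ 0.4877 -0.2341  0.0531] F [0.3 1.5 6. ] gap 0.0562 gf 26.51216130281682 q6 1.06
yaw y-axis deg -99.19 tilt [ 0.0019 -0.0012 -1.    ]
units to (0.4955, 0.325, 0.2) [ -2.032 -13.827  -3.689]
```

Emit:
{"name": "jog_arm", "arguments": {
  "targets": [
    [0,0,-0.2,0,0,0,0.5],
    [0,0,-0.5,0,0,0,0.5],
    [0,0,-0.8,0,0,0,0.5],
    [0,0,-0.8,0,0,0,0.5],
    [0,-0.4,-0.9,0,0,0,0.5],
    [-0.15,-0.96,-0.5,0,0,0,0.5],
    [-0.15,-0.96,0,0,0,0,0.5],
    [-0.15,-0.96,0,0,0,0,0.5],
    [-0.15,-0.96,0,0,0,0,0.5],
    [-0.15,-0.96,0,0,0,0,0.5],
    [-0.15,-0.96,0,0,0,0,0.5],
    [-0.15,-0.96,0,0,0,0,0.5]
  ]
}}

```text
time: 21.92
ee_pos: [0.4904, 0.0554, 0.2]
eef_rot: [[0.987, -0.16, -0.0], [-0.16, -0.987, -0.0], [-0.0, 0.0, -1.0]]
force: [1.0, -1.1, -0.4]
finger_gap: 0.0563
gripper_force: 26.8
```

Emit:
{"name": "jog_arm", "arguments": {
  "targets": [
    [-0.15,-0.96,0,0,0,0,0.5],
    [-0.15,-0.96,0,0,0,0,0.5],
    [-0.15,-0.96,0,0,0,0,0.5],
    [-0.15,-0.96,0,0,0,0,0.5],
    [-0.15,-0.96,0,0,0,0,0.5],
    [-0.15,-0.96,0,0,0,0,0.5],
    [-0.15,-0.96,0,0,0,0,0.5],
    [0,0,0,0,0,0,0.5],
    [0,0,0,0,0,0,0.5]
  ]
}}

```text
time: 23.05
ee_pos: [0.4921, 0.3257, 0.1997]
eef_rot: [[0.987, -0.16, -0.001], [-0.16, -0.987, -0.001], [-0.0, 0.001, -1.0]]
force: [-0.5, 0.8, -0.8]
finger_gap: 0.0557
gripper_force: 26.9
```

```bash
python3 go.py .4955 .3247 .0775
```

```text
t 23.05 p [0.4921 0.3257 0.1997] F [-0.5  0.8 -0.8] gap 0.0557 gf 26.908882779971464 q6 2.11
yaw y-axis deg -99.18 tilt [-6.e-04 -9.e-04 -1.e+00]
units to (0.4955, 0.3247, 0.0775) [0.09  0.007 3.054]
```

Emit:
{"name": "jog_arm", "arguments": {
  "targets": [
    [0.09,0.01,0.7,0,0,0,0.5],
    [0,0,0.7,0,0,0,0.5],
    [0,0,0.6,0,0,0,0.5],
    [0,0,0.45,0,0,0,0.5],
    [0,0,0.3,0,0,0,0.5],
    [0,0,0.15,0,0,0,0.5],
    [0,0,0.1,0,0,0,0.5],
    [0,0,0.05,0,0,0,0.5],
    [0,0,0,0,0,0,0.5],
    [0,0,0,0,0,0,0.5]
  ]
}}

```text
time: 24.3
ee_pos: [0.4956, 0.3253, 0.078]
eef_rot: [[0.987, -0.159, -0.0], [-0.159, -0.987, -0.0], [-0.0, 0.0, -1.0]]
force: [-2.9, -1.2, 0.4]
finger_gap: 0.0565
gripper_force: 26.9
```

```bash
python3 go.py .4955 .3247 .0766
```

```text
t 24.3 p [0.4956 0.3253 0.078 ] F [-2.9 -1.2  0.4] gap 0.0565 gf 26.93813468256849 q6 2.11
yaw y-axis deg -99.18 tilt [-4.e-04 -3.e-04 -1.e+00]
units to (0.4955, 0.3247, 0.0766) [0.001 0.014 0.036]
```

Emit:
{"name": "jog_arm", "arguments": {
  "targets": [
    [-0.02,0.02,0.03,0,0,0,0.5],
    [0,0,0,0,0,0,0.4],
    [0,0,0,0,0,0,0.3],
    [0,0,0,0,0,0,0.2],
    [0,0,0,0,0,0,0.1],
    [0,0,-0.3,0,0,0,0],
    [0,0,-0.8,0,0,0,0],
    [0,0,-1,0,0,0,0],
    [-0.5,0,-1,0,0,0,0],
    [-0.5,0.5,-1,0,0,0,0],
    [0,0.5,0,0,0,0,0],
    [0,0,0,0,0,0,0]
  ]
}}

```text
time: 25.8
ee_pos: [0.4491, 0.2911, 0.2421]
eef_rot: [[0.987, -0.161, 0.002], [-0.161, -0.987, 0.001], [0.002, -0.001, -1.0]]
force: [-0.1, 0.4, 0.6]
finger_gap: 0.0855
gripper_force: 0.0
```

Run:
```python
from chk import *
from holes import holes
import go;go.go((.484,-.357,.15))
d=shot();chk(d,{k:L[k] for k in('small','second','third')});c=proj(d,[(.5635,.3135,.0555)])[0];print(c);holes(d,dict(large=tuple(map(float,c))));cv2.imwrite('pics/w7.png',d['img'][:,:,::-1])
```

```text
t 25.8 p [0.4491 0.2911 0.2421] F [-0.1  0.4  0.6] gap 0.0855 gf 0.0 q6 2.08
yaw y-axis deg -99.25 tilt [ 2.1e-03  7.0e-04 -1.0e+00]
units to (0.484, -0.357, 0.15) [ 3.46  15.855  2.293]
small 608 mid [0.3786 0.3438] ext [0.0444 0.0451] z [0.0672 0.0679] slope [0.002 0.002]
second 911 mid [0.4334 0.3347] ext [0.0513 0.0519] z [0.0684 0.0694] slope [0.002 0.014]
third 1093 mid [0.4948 0.3248] ext [0.0588 0.0587] z [0.0667 0.0676] slope [0.005 0.005]
[270.08573637  58.96445181]
```

View pics/w7.png

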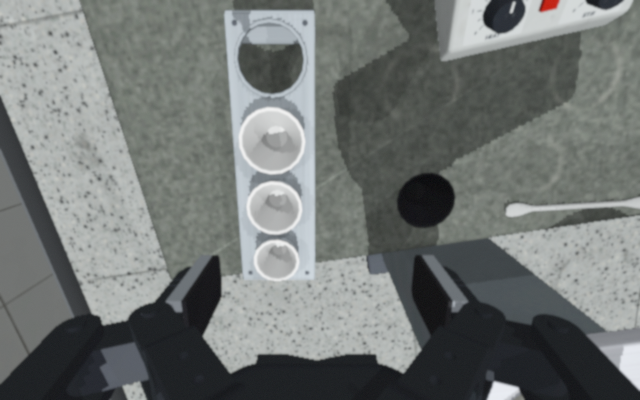

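All three are seated, at (277,260), (274,207) and (272,140). The second's rim reads about 1.5 mm high with a slight slope, so I'll press it down afterwards. The largest comes next.

Emit:
{"name": "jog_arm", "arguments": {
  "targets": [
    [0.21,1,0,0,0,0,0],
    [0.22,1,0,0,0,0,0],
    [0.22,1,0,0,0,0,0],
    [0.22,1,0,0,0,0,0],
    [0.22,1,0,0,0,0,0],
    [0.22,1,0,0,0,0,0],
    [0.22,1,0,0,0,0,0],
    [0.22,1,0,0,0,0,0],
    [0.22,1,0,0,0,0,0],
    [0.22,1,0,0,0,0,0],
    [0.22,1,0,0,0,0,0],
    [0.22,1,0,0,0,0,0]
  ]
}}

```text
time: 27.35
ee_pos: [0.4766, -0.2001, 0.2402]
eef_rot: [[0.987, -0.16, -0.0], [-0.16, -0.987, 0.001], [-0.001, -0.001, -1.0]]
force: [0.6, 0.2, 0.1]
finger_gap: 0.0853
gripper_force: 0.0
```

Emit:
{"name": "jog_arm", "arguments": {
  "targets": [
    [0.21,1,0.3,0,0,0,0],
    [0.22,1,0.5,0,0,0,0],
    [0.21,0.95,0.5,0,0,0,0],
    [0.21,0.9,0.7,0,0,0,0],
    [0,0,0.3,0,0,0,0],
    [0,0,0,0,0,0,0]
  ]
}}

```text
time: 28.1
ee_pos: [0.4849, -0.3551, 0.147]
eef_rot: [[0.987, -0.159, -0.002], [-0.159, -0.987, 0.003], [-0.003, -0.003, -1.0]]
force: [-0.0, 0.8, 0.1]
finger_gap: 0.0857
gripper_force: 0.0
```

Run:
```python
from wr import *
d=shot();c,a=rim(d,(.484,-.357),.049,.067);print(c,a)
import go;go.go((*c,.056));cv2.imwrite('pics/w8.png',d['img'][:,:,::-1])
P=cloud(d);q=P[(abs(P[:,:,1]-c[1])<.13)&(P[:,:,2]>.06)&(P[:,:,2]<.125)&(P[:,:,0]>.45)&(P[:,:,0]<.6)];print('obstacle',q.min(0) if len(q) else 0)
```

```text
[0.4843, -0.3564] [0.0672, 0.0674]
t 28.15 p [ 0.4854 -0.3554  0.1484] F [ 0.9  0.  -0.3] gap 0.0853 gf 0.0 q6 0.9
yaw y-axis deg -99.14 tilt [-7.0e-04  1.3e-03 -1.0e+00]
units to (0.4843, -0.3564, 0.056) [-0.022  0.032  2.309]
obstacle [ 0.54026483 -0.47154237  0.06000139]
```

Emit:
{"name": "jog_arm", "arguments": {
  "targets": [
    [-0.02,0.03,0.5,0,0,0,0],
    [0,0,0.6,0,0,0,0],
    [0,0,0.55,0,0,0,0],
    [0,0,0.4,0,0,0,0],
    [0,0,0.25,0,0,0,0],
    [0,0,0,0,0,0,0.15],
    [0,0,0,0,0,0,0.3],
    [0,0,0,0,0,0,0.45],
    [0,0,0,0,0,0,0.45],
    [0,0,0,0,0,0,0.45]
  ]
}}

```text
time: 29.4
ee_pos: [0.4848, -0.3582, 0.0576]
eef_rot: [[0.987, -0.16, 0.001], [-0.16, -0.987, -0.001], [0.002, 0.001, -1.0]]
force: [0.2, 0.1, 4.3]
finger_gap: 0.0642
gripper_force: 28.0
```

```bash
python3 go.py .5634 .3136 .2
```

```text
t 29.4 p [ 0.4848 -0.3582  0.0576] F [0.2 0.1 4.3] gap 0.0642 gf 27.964666220359504 q6 0.89
yaw y-axis deg -99.18 tilt [ 0.0013 -0.0014 -1.    ]
units to (0.5634, 0.3136, 0.2) [ -0.734 -16.889  -3.58 ]
```

Emit:
{"name": "jog_arm", "arguments": {
  "targets": [
    [0,0,-0.2,0,0,0,0.45],
    [0,0,-0.5,0,0,0,0.45],
    [0,0,-0.8,0,0,0,0.45],
    [0,0,-0.8,0,0,0,0.45],
    [0,-0.4,-0.8,0,0,0,0.45],
    [-0.05,-0.97,-0.5,0,0,0,0.45],
    [-0.05,-0.97,0,0,0,0,0.45],
    [-0.05,-0.97,0,0,0,0,0.45],
    [-0.05,-0.97,0,0,0,0,0.45],
    [-0.05,-0.97,0,0,0,0,0.45],
    [-0.05,-0.97,0,0,0,0,0.45],
    [-0.05,-0.97,0,0,0,0,0.45]
  ]
}}

```text
time: 30.9
ee_pos: [0.5163, -0.0702, 0.2019]
eef_rot: [[0.987, -0.16, 0.001], [-0.16, -0.987, -0.0], [0.001, 0.0, -1.0]]
force: [0.7, 0.1, -0.7]
finger_gap: 0.0642
gripper_force: 28.0
```

Emit:
{"name": "jog_arm", "arguments": {
  "targets": [
    [-0.05,-0.97,0,0,0,0,0.45],
    [-0.05,-0.97,0,0,0,0,0.45],
    [-0.05,-0.97,0,0,0,0,0.45],
    [-0.05,-0.97,0,0,0,0,0.45],
    [-0.04,-0.97,0,0,0,0,0.45],
    [-0.04,-0.97,0,0,0,0,0.45],
    [-0.04,-0.97,0,0,0,0,0.45],
    [-0.04,-0.97,0,0,0,0,0.45],
    [-0.04,-0.97,0,0,0,0,0.45],
    [-0.04,-0.97,0,0,0,0,0.45],
    [0,0,0,0,0,0,0.45],
    [0,0,0,0,0,0,0.45]
  ]
}}

```text
time: 32.4
ee_pos: [0.5607, 0.314, 0.2013]
eef_rot: [[0.987, -0.159, 0.0], [-0.159, -0.987, -0.0], [0.0, 0.0, -1.0]]
force: [-0.3, -1.2, -1.0]
finger_gap: 0.064
gripper_force: 28.0
```

```bash
python3 go.py .5634 .3136 .077
```

```text
t 32.4 p [0.5607 0.314  0.2013] F [-0.3 -1.2 -1. ] gap 0.064 gf 28.02954001352191 q6 2.05
yaw y-axis deg -99.17 tilt [ 2.e-04 -4.e-04 -1.e+00]
units to (0.5634, 0.3136, 0.077) [ 6.700e-02 -1.000e-03  3.107e+00]
```

Emit:
{"name": "jog_arm", "arguments": {
  "targets": [
    [0.07,0,0.7,0,0,0,0.45],
    [0,0,0.7,0,0,0,0.45],
    [0,0,0.6,0,0,0,0.45],
    [0,0,0.45,0,0,0,0.45],
    [0,0,0.3,0,0,0,0.45],
    [0,0,0.2,0,0,0,0.45],
    [0,0,0.1,0,0,0,0.45],
    [0,0,0.05,0,0,0,0.45],
    [0,0,0,0,0,0,0.45],
    [0,0,0,0,0,0,0.45]
  ]
}}

```text
time: 33.65
ee_pos: [0.5639, 0.3137, 0.0771]
eef_rot: [[0.987, -0.16, 0.001], [-0.16, -0.987, -0.0], [0.001, 0.0, -1.0]]
force: [-0.2, -4.7, 0.4]
finger_gap: 0.0638
gripper_force: 28.1
```

```bash
python3 go.py .5634 .3136 .0761
```

```text
t 33.65 p [0.5639 0.3137 0.0771] F [-0.2 -4.7  0.4] gap 0.0638 gf 28.11965430209966 q6 2.05
yaw y-axis deg -99.18 tilt [ 6.e-04 -5.e-04 -1.e+00]
units to (0.5634, 0.3136, 0.0761) [-0.012  0.003  0.026]
```

Emit:
{"name": "jog_arm", "arguments": {
  "targets": [
    [0,0.03,0.02,0,0,0,0.4],
    [0,0,0,0,0,0,0.25],
    [0,0,0,0,0,0,0.15],
    [0,0,0,0,0,0,0.05],
    [0,0,0,0,0,0,0],
    [0,0,-0.3,0,0,0,0],
    [-0.2,0,-0.8,0,0,0,0],
    [-0.7,0,-1,0,0,0,0],
    [-0.7,0,-1,0,0,0,0],
    [-0.7,0,-1,0,0,0,0],
    [-0.5,0,0,0,0,0,0],
    [0,0,0,0,0,0,0]
  ]
}}

```text
time: 35.15
ee_pos: [0.4523, 0.3311, 0.2412]
eef_rot: [[0.987, -0.158, 0.002], [-0.158, -0.987, 0.001], [0.002, -0.001, -1.0]]
force: [0.0, 0.3, 1.3]
finger_gap: 0.0854
gripper_force: 0.0
```

Run:
```python
from chk import *
import go;go.go((.4334,.3347,.12))
d=shot();chk(d,L);cv2.imwrite('pics/w9.png',d['img'][:,:,::-1])
```

```text
t 35.15 p [0.4523 0.3311 0.2412] F [0.  0.3 1.3] gap 0.0854 gf 0.0 q6 2.15
yaw y-axis deg -99.11 tilt [ 1.7e-03  8.0e-04 -1.0e+00]
units to (0.4334, 0.3347, 0.12) [-0.485 -0.011  3.03 ]
small 612 mid [0.3785 0.3437] ext [0.0451 0.0446] z [0.0671 0.0679] slope [0.004 0.003]
second 913 mid [0.4335 0.3347] ext [0.0516 0.0517] z [0.0684 0.0695] slope [0.003 0.016]
third 1095 mid [0.4948 0.3247] ext [0.0588 0.0588] z [0.0668 0.0677] slope [0.004 0.004]
large 1931 mid [0.5635 0.3135] ext [0.0654 0.0657] z [0.0693 0.0706] slope [0.005 0.013]
```

View pics/w9.png

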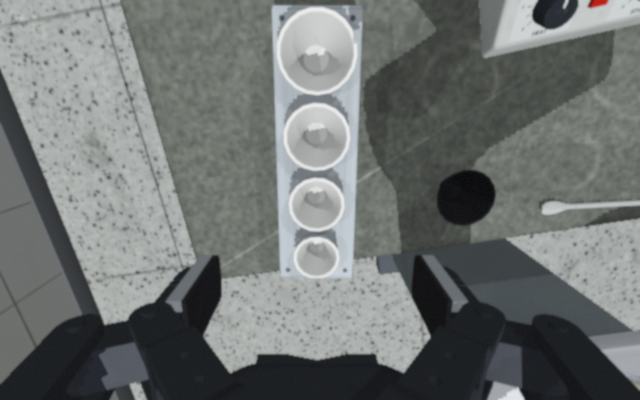

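All four crucibles are in the rack in order, at (316,258), (316,204), (317,137) and (316,51). The second and largest sit 1.5–2.5 mm high and slightly tilted in y. I'll press them down gently with the tips straddling the rim.

Emit:
{"name": "jog_arm", "arguments": {
  "targets": [
    [-0.48,-0.01,0,0,0,0,0.25],
    [0,0,0.8,0,0,0,0.48],
    [0,0,0.8,0,0,0,0.48],
    [0,0,0.8,0,0,0,0.48],
    [0,0,0.6,0,0,0,0.48],
    [0,0,0.3,0,0,0,0.48],
    [0,0,0.1,0,0,0,0.48],
    [0,0,0,0,0,0,0.48],
    [0,0,0,0,0,0,0.48]
  ]
}}

```text
time: 36.33
ee_pos: [0.4347, 0.3345, 0.105]
eef_rot: [[0.987, -0.16, 0.002], [-0.16, -0.987, 0.001], [0.002, -0.001, -1.0]]
force: [-0.2, -0.8, -0.7]
finger_gap: 0.0443
gripper_force: 0.0
```

```bash
python3 go.py .4334 .3347 .0915
```

```text
t 36.33 p [0.4347 0.3345 0.105 ] F [-0.2 -0.8 -0.7] gap 0.0443 gf 0.0 q6 2.17
yaw y-axis deg -99.19 tilt [ 1.8e-03  8.0e-04 -1.0e+00]
units to (0.4334, 0.3347, 0.0915) [-0.033 -0.001  0.337]
```

Emit:
{"name": "jog_arm", "arguments": {
  "targets": [
    [-0.03,0,0.12,0,0,0,0.48],
    [0,0,0.1,0,0,0,0.48],
    [0,0,0.06,0,0,0,0.48],
    [0,0,0.04,0,0,0,0.48],
    [0,0,0,0,0,0,0.48]
  ]
}}

```text
time: 36.95
ee_pos: [0.4327, 0.3343, 0.0909]
eef_rot: [[0.987, -0.16, -0.0], [-0.16, -0.987, -0.0], [-0.0, 0.0, -1.0]]
force: [0.2, -0.0, 0.5]
finger_gap: 0.0445
gripper_force: 0.0
```

Emit:
{"name": "jog_arm", "arguments": {
  "targets": [
    [0,0,0.04,0,0,0,0.48],
    [0,0,0,0,0,0,0.48]
  ]
}}

```text
time: 37.2
ee_pos: [0.4327, 0.3343, 0.0894]
eef_rot: [[0.987, -0.16, -0.0], [-0.16, -0.987, -0.0], [-0.0, 0.0, -1.0]]
force: [0.0, -0.1, -0.2]
finger_gap: 0.0446
gripper_force: 0.0
```

Emit:
{"name": "jog_arm", "arguments": {
  "targets": [
    [0,0,0.04,0,0,0,0.48],
    [0,0,0,0,0,0,0.48]
  ]
}}

```text
time: 37.45
ee_pos: [0.4331, 0.3345, 0.0887]
eef_rot: [[0.987, -0.159, 0.0], [-0.159, -0.987, 0.0], [0.0, -0.0, -1.0]]
force: [-1.9, -0.6, 4.9]
finger_gap: 0.0442
gripper_force: 2.7
```

Emit:
{"name": "jog_arm", "arguments": {
  "targets": [
    [0,0,0.03,0,0,0,0.48],
    [0,0,0,0,0,0,0.48]
  ]
}}

```text
time: 37.7
ee_pos: [0.4335, 0.3346, 0.0885]
eef_rot: [[0.987, -0.159, 0.001], [-0.159, -0.987, 0.0], [0.001, -0.001, -1.0]]
force: [-4.4, -2.2, 11.3]
finger_gap: 0.0443
gripper_force: 5.5
```

Emit:
{"name": "jog_arm", "arguments": {
  "targets": [
    [0,0,0.02,0,0,0,0.48],
    [0,0,0,0,0,0,0.48]
  ]
}}

```text
time: 37.95
ee_pos: [0.4338, 0.3348, 0.0884]
eef_rot: [[0.987, -0.159, 0.002], [-0.159, -0.987, 0.001], [0.002, -0.001, -1.0]]
force: [-5.1, -2.1, 14.4]
finger_gap: 0.0443
gripper_force: 7.3
```

Emit:
{"name": "jog_arm", "arguments": {
  "targets": [
    [0,0,-0.2,0,0,0,0.48],
    [0,0,-0.6,0,0,0,0.4],
    [0,0,-1,0,0,0,0.2],
    [0,0,-1,0,0,0,0.1],
    [0.5,0,-1,0,0,0,0],
    [0,0,0,0,0,0,0],
    [0,0,0,0,0,0,0]
  ]
}}

```text
time: 38.83
ee_pos: [0.452, 0.3309, 0.2371]
eef_rot: [[0.987, -0.16, -0.001], [-0.16, -0.987, -0.0], [-0.001, 0.001, -1.0]]
force: [-0.0, 0.1, -0.6]
finger_gap: 0.0854
gripper_force: 0.0
```

Run:
```python
from chk import *
import go;go.go((.5635,.3135,.105))
for i in range(2):chk(shot(),L)
```

```text
t 38.83 p [0.452  0.3309 0.2371] F [-0.   0.1 -0.6] gap 0.0854 gf 0.0 q6 2.15
yaw y-axis deg -99.19 tilt [-1.3e-03 -4.0e-04 -1.0e+00]
units to (0.5635, 0.3135, 0.105) [ 2.825 -0.017  3.298]
small 626 mid [0.3787 0.3438] ext [0.0451 0.0447] z [0.0671 0.0677] slope [0.002 0.002]
second 831 mid [0.4332 0.3348] ext [0.0519 0.0516] z [0.0668 0.0678] slope [ 0.001 -0.001]
third 1129 mid [0.4948 0.3247] ext [0.0588 0.0586] z [0.0667 0.0677] slope [0.006 0.003]
large 2020 mid [0.5636 0.3134] ext [0.0657 0.0661] z [0.0692 0.0704] slope [0.005 0.013]
small 628 mid [0.3782 0.3436] ext [0.046  0.0444] z [0.0671 0.0677] slope [0.001 0.002]
second 839 mid [0.4331 0.3347] ext [0.0521 0.0516] z [0.0667 0.0675] slope [-0.    -0.002]
third 1142 mid [0.4948 0.3248] ext [0.059  0.0587] z [0.0668 0.0676] slope [0.006 0.005]
large 2053 mid [0.5635 0.3134] ext [0.0656 0.0656] z [0.0693 0.0704] slope [0.006 0.013]
```

The second is now level at 0.0677. The same for the largest, with a gap of about 58 mm.

Emit:
{"name": "jog_arm", "arguments": {
  "targets": [
    [0.7,0,0,0,0,0,0.32],
    [0.7,0,0,0,0,0,0.32],
    [0.7,0,0,0,0,0,0.32],
    [0.7,0,0.4,0,0,0,0.32],
    [0.03,-0.02,0.8,0,0,0,0.32],
    [0,0,0.8,0,0,0,0.32],
    [0,0,0.7,0,0,0,0.32],
    [0,0,0.4,0,0,0,0.32],
    [0,0,0.2,0,0,0,0.32],
    [0,0,0,0,0,0,0.32],
    [0,0,0,0,0,0,0.32]
  ]
}}

```text
time: 40.3
ee_pos: [0.5652, 0.3141, 0.1072]
eef_rot: [[0.987, -0.16, 0.002], [-0.16, -0.987, 0.001], [0.002, -0.001, -1.0]]
force: [0.4, -0.4, 0.7]
finger_gap: 0.058
gripper_force: 0.0
```

```bash
python3 go.py .5635 .3135 .09
```

```text
t 40.3 p [0.5652 0.3141 0.1072] F [ 0.4 -0.4  0.7] gap 0.058 gf 0.0 q6 2.05
yaw y-axis deg -99.18 tilt [ 2.1e-03  7.0e-04 -1.0e+00]
units to (0.5635, 0.3135, 0.09) [-0.04   0.023  0.431]
```

Emit:
{"name": "jog_arm", "arguments": {
  "targets": [
    [-0.04,0.02,0.16,0,0,0,0.32],
    [0,0,0.12,0,0,0,0.32],
    [0,0,0.08,0,0,0,0.32],
    [0,0,0.04,0,0,0,0.32],
    [0,0,0,0,0,0,0.32]
  ]
}}

```text
time: 40.92
ee_pos: [0.5627, 0.3133, 0.0898]
eef_rot: [[0.987, -0.16, -0.0], [-0.16, -0.987, -0.0], [-0.0, 0.0, -1.0]]
force: [0.1, 0.9, -0.6]
finger_gap: 0.0581
gripper_force: 0.0
```

Emit:
{"name": "jog_arm", "arguments": {
  "targets": [
    [0,0,0.03,0,0,0,0.32],
    [0,0,0,0,0,0,0.32]
  ]
}}

```text
time: 41.18
ee_pos: [0.5629, 0.3134, 0.0889]
eef_rot: [[0.987, -0.16, 0.0], [-0.16, -0.987, 0.0], [0.0, -0.0, -1.0]]
force: [0.5, 0.0, 1.7]
finger_gap: 0.0582
gripper_force: 0.2
```

Emit:
{"name": "jog_arm", "arguments": {
  "targets": [
    [0,0,0.03,0,0,0,0.32],
    [0,0,0,0,0,0,0.32]
  ]
}}

```text
time: 41.42
ee_pos: [0.563, 0.3134, 0.0883]
eef_rot: [[0.987, -0.16, 0.001], [-0.16, -0.987, 0.0], [0.001, -0.0, -1.0]]
force: [-0.9, -1.6, 4.7]
finger_gap: 0.0583
gripper_force: 2.5
```

Emit:
{"name": "jog_arm", "arguments": {
  "targets": [
    [0,0,0.03,0,0,0,0.32],
    [0,0,0,0,0,0,0.32]
  ]
}}

```text
time: 41.68
ee_pos: [0.5631, 0.3135, 0.0879]
eef_rot: [[0.987, -0.159, 0.001], [-0.159, -0.987, 0.0], [0.001, -0.0, -1.0]]
force: [-3.5, -1.8, 9.7]
finger_gap: 0.0579
gripper_force: 4.7
```

Emit:
{"name": "jog_arm", "arguments": {
  "targets": [
    [0,0,0.03,0,0,0,0.32],
    [0,0,0,0,0,0,0.32]
  ]
}}

```text
time: 41.92
ee_pos: [0.5635, 0.3136, 0.0876]
eef_rot: [[0.987, -0.159, 0.002], [-0.159, -0.987, 0.0], [0.002, -0.001, -1.0]]
force: [-4.4, -2.4, 13.7]
finger_gap: 0.058
gripper_force: 6.7
```

Emit:
{"name": "jog_arm", "arguments": {
  "targets": [
    [0,0,0.02,0,0,0,0.32],
    [0,0,0,0,0,0,0.32]
  ]
}}

```text
time: 42.18
ee_pos: [0.5638, 0.3137, 0.0875]
eef_rot: [[0.987, -0.159, 0.002], [-0.159, -0.987, 0.001], [0.002, -0.001, -1.0]]
force: [-5.3, -2.4, 16.4]
finger_gap: 0.0586
gripper_force: 8.2
```

Emit:
{"name": "jog_arm", "arguments": {
  "targets": [
    [0,0,-0.2,0,0,0,0.32],
    [0,0,-0.6,0,0,0,0.3],
    [0,0,-1,0,0,0,0.2],
    [0,0,-1,0,0,0,0.1],
    [-0.7,0,-1,0,0,0,0],
    [-0.7,0,0,0,0,0,0],
    [-0.7,0,0,0,0,0,0],
    [-0.7,0,0,0,0,0,0],
    [0,0,0,0,0,0,0],
    [0,0,0,0,0,0,0]
  ]
}}

```text
time: 43.42
ee_pos: [0.4526, 0.331, 0.2362]
eef_rot: [[0.987, -0.16, 0.0], [-0.16, -0.987, -0.0], [0.0, 0.0, -1.0]]
force: [0.9, -0.1, -0.1]
finger_gap: 0.0853
gripper_force: 0.0
```

Run:
```python
from chk import *
import go;go.go((.5635,.3135,.105))
d=shot();chk(d,L);t=optics.snapshot('top')['img'];cv2.imwrite('pics/end.png',t[:,:,::-1])
```

```text
t 43.42 p [0.4526 0.331  0.2362] F [ 0.9 -0.1 -0.1] gap 0.0853 gf 0.0 q6 2.15
yaw y-axis deg -99.19 tilt [ 5.e-04 -1.e-04 -1.e+00]
units to (0.5635, 0.3135, 0.105) [ 2.804 -0.01   3.281]
small 626 mid [0.3784 0.3435] ext [0.0451 0.0443] z [0.0671 0.0679] slope [ 0.001 -0.001]
second 838 mid [0.4332 0.3347] ext [0.0521 0.0518] z [0.0667 0.0674] slope [ 0.    -0.001]
third 1146 mid [0.4949 0.3247] ext [0.0587 0.0588] z [0.0667 0.0677] slope [0.006 0.004]
large 1985 mid [0.5637 0.3134] ext [0.0658 0.0655] z [0.0689 0.0698] slope [-0.002  0.002]
```

View pics/end.png

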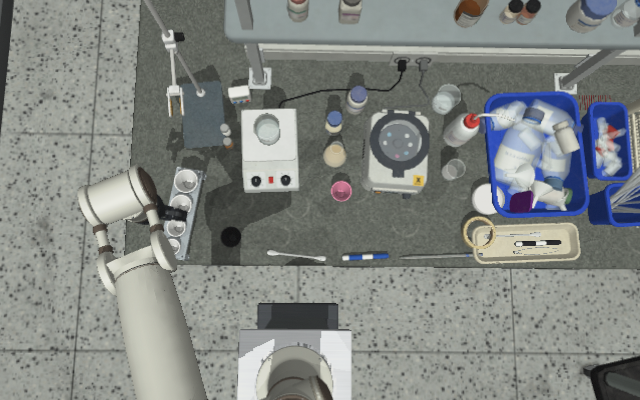

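The flask and beaker are undisturbed in the top view. The largest is now untilted but still reads 2 mm high near the image edge, so I'll check it from closer overhead.

Emit:
{"name": "jog_arm", "arguments": {
  "targets": [
    [0.7,0,0,0,0,0,0],
    [0.7,0,0,0,0,0,0],
    [0.7,0,0,0,0,0,0],
    [0,0,0,0,0,0,0],
    [0,0,0,0,0,0,0]
  ]
}}

```text
time: 44.15
ee_pos: [0.5349, 0.3176, 0.2359]
eef_rot: [[0.987, -0.16, -0.001], [-0.16, -0.987, -0.0], [-0.001, 0.0, -1.0]]
force: [0.3, 0.9, 0.4]
finger_gap: 0.0853
gripper_force: 0.0
```

Run:
```python
from chk import *
import go;go.go((.5635,.3135,.105))
d=shot();chk(d,L)
P=cloud(d)
for n,(x,y,D) in L.items():
    rr=np.hypot(P[:,:,0]-x,P[:,:,1]-y);q=P[(rr>D/2-.003)&(rr<D/2)&(P[:,:,2]>.06)];a=np.arctan2(q[:,1]-y,q[:,0]-x)
    print(n,[round(float(np.median(q[(a>=lo)&(a<lo+np.pi/2),2])),4) if ((a>=lo)&(a<lo+np.pi/2)).sum()>5 else None for lo in np.arange(-np.pi,np.pi-.1,np.pi/2)])
    # plate height beside the hole
m=(P[:,:,2]>.046)&(P[:,:,2]<.0535)
for x in(.40,.46,.53,.59):
    q=P[m&(abs(P[:,:,0]-x)<.012)&(abs(P[:,:,1]-.343+ (x-.379)*.162)<.037)];print('plate',x,len(q),np.median(q[:,2]).round(4) if len(q) else None)
cv2.imwrite('pics/w10.png',d['img'][:,:,::-1])
```

```text
t 44.15 p [0.5349 0.3176 0.2359] F [0.3 0.9 0.4] gap 0.0853 gf 0.0 q6 2.07
yaw y-axis deg -99.21 tilt [-9.e-04 -1.e-04 -1.e+00]
units to (0.5635, 0.3135, 0.105) [ 0.725 -0.013  3.272]
small 569 mid [0.3781 0.3435] ext [0.046  0.0443] z [0.067  0.0677] slope [0.005 0.002]
second 689 mid [0.4333 0.3347] ext [0.0515 0.0521] z [0.0667 0.0675] slope [ 0.003 -0.002]
third 898 mid [0.4949 0.3246] ext [0.0588 0.0584] z [0.0667 0.0676] slope [0.005 0.008]
large 1531 mid [0.5601 0.3135] ext [0.0729 0.0661] z [0.0688 0.0696] slope [0.    0.002]
small [0.0664, 0.0663, 0.0665, 0.0662]
second [0.066, 0.0661, 0.0663, 0.066]
third [0.0657, 0.0662, 0.0666, 0.066]
large [0.294, 0.0684, 0.0683, 0.293]
plate 0.4 740 0.052
plate 0.46 916 0.052
plate 0.53 1120 0.0519
plate 0.59 1255 0.0518
```

The largest is level but truly about 2 mm high (0.0684 against 0.0662). I'll press lightly and jiggle it so it slips home.

Emit:
{"name": "jog_arm", "arguments": {
  "targets": [
    [0.35,0,0.5,0,0,0,0.32],
    [0.35,-0.01,0.8,0,0,0,0.32],
    [0,0,0.8,0,0,0,0.32],
    [0,0,0.7,0,0,0,0.32],
    [0,0,0.4,0,0,0,0.32],
    [0,0,0.25,0,0,0,0.32],
    [0,0,0.1,0,0,0,0.32],
    [0,0,0,0,0,0,0.32],
    [0,0,0,0,0,0,0.32]
  ]
}}

```text
time: 45.32
ee_pos: [0.5634, 0.3139, 0.0953]
eef_rot: [[0.987, -0.16, 0.002], [-0.16, -0.987, 0.001], [0.002, -0.001, -1.0]]
force: [0.4, -0.1, -0.1]
finger_gap: 0.0581
gripper_force: 0.0
```

```bash
python3 go.py .5635 .3135 .088
```

```text
t 45.33 p [0.5634 0.3139 0.0953] F [ 0.4 -0.1 -0.1] gap 0.0581 gf 0.0 q6 2.05
yaw y-axis deg -99.18 tilt [ 1.6e-03  5.0e-04 -1.0e+00]
units to (0.5635, 0.3135, 0.088) [0.005 0.01  0.183]
```

Emit:
{"name": "jog_arm", "arguments": {
  "targets": [
    [0,0,0.1,0,0,0,0.32],
    [0,0,0.08,0,0,0,0.32],
    [0,0,0.06,0,0,0,0.32],
    [0,0,0,0,0,0,0.32]
  ]
}}

```text
time: 45.82
ee_pos: [0.5637, 0.3141, 0.0874]
eef_rot: [[0.987, -0.159, 0.002], [-0.159, -0.987, 0.001], [0.002, -0.001, -1.0]]
force: [-4.2, -2.0, 13.5]
finger_gap: 0.0579
gripper_force: 6.7
```

Emit:
{"name": "jog_arm", "arguments": {
  "targets": [
    [-0.06,0,0,0,0,0,0.32],
    [0.06,0,0,0,0,0,0.32],
    [0.06,0,0.01,0,0,0,0.32],
    [-0.06,0,0,0,0,0,0.32],
    [0,0.06,0,0,0,0,0.32],
    [0,-0.06,0.01,0,0,0,0.32],
    [0,-0.06,0,0,0,0,0.32],
    [0,0.06,0,0,0,0,0.32],
    [0,0,0,0,0,0,0.32]
  ]
}}

```text
time: 46.95
ee_pos: [0.5656, 0.3151, 0.0876]
eef_rot: [[0.987, -0.16, 0.007], [-0.16, -0.987, 0.003], [0.007, -0.005, -1.0]]
force: [0.4, 2.2, 11.8]
finger_gap: 0.058
gripper_force: 5.5
```

Emit:
{"name": "jog_arm", "arguments": {
  "targets": [
    [0,0,-0.2,0,0,0,0.32],
    [0,0,-0.6,0,0,0,0.3],
    [0,0,-1,0,0,0,0.2],
    [0,0,-1,0,0,0,0.1],
    [-0.7,0,-1,0,0,0,0],
    [-0.7,0,0,0,0,0,0],
    [-0.7,0,0,0,0,0,0],
    [0,0,0,0,0,0,0],
    [0,0,0,0,0,0,0]
  ]
}}

```text
time: 48.08
ee_pos: [0.4801, 0.3269, 0.2357]
eef_rot: [[0.987, -0.16, 0.0], [-0.16, -0.987, -0.0], [0.0, 0.0, -1.0]]
force: [1.1, -0.7, 0.3]
finger_gap: 0.0853
gripper_force: 0.0
```

```bash
cat > fin.py <<'E'
from chk import *
import go;go.go((.5635,.3135,.105))
d=shot();P=cloud(d)
for n,(x,y,D) in L.items():
    rr=np.hypot(P[:,:,0]-x,P[:,:,1]-y);q=P[(rr>D/2-.0035)&(rr<D/2+.001)&(P[:,:,2]>.06)&(P[:,:,2]<.08)];a=np.arctan2(q[:,1]-y,q[:,0]-x)
    c,R=cv2.minEnclosingCircle(P[(rr<D*.6)&(P[:,:,2]>.064)&(P[:,:,2]<.08)][:,:2].astype(np.float32))
    f=P[(rr<.006)];
    print(n,np.round(c,4),round(2*R,4),[round(float(np.median(q[(a>=lo)&(a<lo+np.pi/2),2])),4) for lo in np.arange(-np.pi,np.pi-.1,np.pi/2) if ((a>=lo)&(a<lo+np.pi/2)).sum()>3],'floor z',np.median(f[:,2]).round(4),len(f))
E
python3 - <<'E'
exec(open('fin.py').read())
u,v=np.round(proj(d,[(.54,.317,.06)])[0]).astype(int);print(u,v)
c=d['img'][max(v-90,0):v+90,max(u-100,0):u+100];cv2.imwrite('pics/w11.png',cv2.resize(c[:,:,::-1],None,fx=3,fy=3,interpolation=cv2.INTER_CUBIC))
E
```

```text
t 48.08 p [0.4801 0.3269 0.2357] F [ 1.1 -0.7  0.3] gap 0.0853 gf 0.0 q6 2.12
yaw y-axis deg -99.19 tilt [ 0.e+00 -3.e-04 -1.e+00]
units to (0.5635, 0.3135, 0.105) [ 2.111e+00 -3.000e-03  3.268e+00]
small [0.3785 0.3439] 0.0461 [0.0663, 0.0664, 0.0663, 0.0661] floor z 0.0367 70
second [0.4332 0.3346] 0.0528 [0.0658, 0.0661, 0.0662, 0.066] floor z 0.0313 92
third [0.4946 0.3247] 0.0594 [0.0655, 0.0661, 0.0663, 0.0656] floor z 0.2925 1679
large [0.5637 0.3133] 0.0665 [0.0683, 0.068, 0.0681, 0.0681] floor z 0.0233 129
317 117
```

View pics/w11.png

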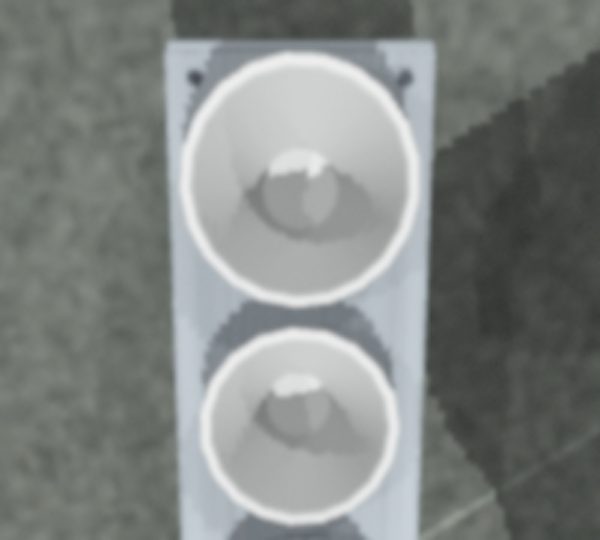

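The picture shows the largest centred and level in its collar. Its rim and inner floor (0.0233 against 0.0215 expected) both say it sits about 1.8 mm high. I'll grip its rim, twist it a little while pressing down lightly, and let go.

Emit:
{"name": "jog_arm", "arguments": {
  "targets": [
    [0.7,0,0,0,0,0,0],
    [0.7,0,0,0,0,0,0],
    [0.71,0,0.5,0,0,0,0],
    [0,0,0.8,0,0,0,0],
    [0,0,0.8,0,0,0,0],
    [0,0,0.7,0,0,0,0],
    [0,0,0.5,0,0,0,0],
    [0,0,0.25,0,0,0,0],
    [0,0,0.1,0,0,0,0],
    [0,0,0,0,0,0,0],
    [0,0,0,0,0,0,0]
  ]
}}

```text
time: 49.5
ee_pos: [0.5638, 0.3139, 0.0911]
eef_rot: [[0.987, -0.16, 0.002], [-0.16, -0.987, 0.001], [0.002, -0.001, -1.0]]
force: [-0.5, 0.5, 0.5]
finger_gap: 0.0857
gripper_force: 0.0
```

```bash
python3 go.py .5635 .3134 .077
```

```text
t 49.5 p [0.5638 0.3139 0.0911] F [-0.5  0.5  0.5] gap 0.0857 gf 0.0 q6 2.05
yaw y-axis deg -99.18 tilt [ 1.8e-03  6.0e-04 -1.0e+00]
units to (0.5635, 0.3134, 0.077) [-0.007  0.014  0.352]
```

Emit:
{"name": "jog_arm", "arguments": {
  "targets": [
    [0,0.01,0.2,0,0,0,0],
    [0,0,0.15,0,0,0,0],
    [0,0,0,0,0,0,0.15],
    [0,0,0,0,0,0,0.25],
    [0,0,0,0,0,0,0.4],
    [0,0,0,0,0,0,0.4],
    [0,0,0,0,0,0,0.4]
  ],
  "newtons": 20
}}

```text
time: 50.38
ee_pos: [0.563, 0.3134, 0.076]
eef_rot: [[0.987, -0.16, -0.0], [-0.16, -0.987, 0.0], [-0.0, -0.0, -1.0]]
force: [-1.8, 0.4, 1.3]
finger_gap: 0.064
gripper_force: 22.0
```

Emit:
{"name": "jog_arm", "arguments": {
  "targets": [
    [0,0,0.03,0,0,-0.4,0.4],
    [0,0,0,0,0,-0.5,0.4],
    [0,0,0,0,0,-0.5,0.4],
    [0,0,0,0,0,0,0.4],
    [0,0,0,0,0,0,0.4]
  ]
}}

```text
time: 51.0
ee_pos: [0.563, 0.3134, 0.0755]
eef_rot: [[1.0, -0.013, -0.0], [-0.013, -1.0, 0.0], [-0.0, -0.0, -1.0]]
force: [-4.4, -0.5, 4.8]
finger_gap: 0.0645
gripper_force: 22.3
```

Emit:
{"name": "jog_arm", "arguments": {
  "targets": [
    [-0.03,0,0.02,0,0,0,0.4],
    [0,0,0,0,0,0,0.4],
    [0,0,0,0,0,0,0.4]
  ]
}}

```text
time: 51.38
ee_pos: [0.5629, 0.3134, 0.0754]
eef_rot: [[1.0, -0.013, 0.002], [-0.013, -1.0, 0.0], [0.002, -0.0, -1.0]]
force: [-1.6, 0.0, 7.1]
finger_gap: 0.0644
gripper_force: 22.3
```

Emit:
{"name": "jog_arm", "arguments": {
  "targets": [
    [-0.02,0,0.02,0,0,0,0.4],
    [0,0,0,0,0,0,0.4],
    [0,0,0,0,0,0,0.4]
  ]
}}

```text
time: 51.75
ee_pos: [0.5628, 0.3135, 0.0753]
eef_rot: [[1.0, -0.014, 0.004], [-0.014, -1.0, 0.001], [0.004, -0.001, -1.0]]
force: [-1.6, -0.9, 8.2]
finger_gap: 0.0648
gripper_force: 22.3
```

Emit:
{"name": "jog_arm", "arguments": {
  "targets": [
    [0,0,0,0,0,0,0.25],
    [0,0,0,0,0,0,0.15],
    [0,0,0,0,0,0,0],
    [0,0,0,0,0,0,0],
    [0,0,-0.4,0,0,0,0],
    [0,0,-0.8,0,0,0,0],
    [0,0,-1,0,0,0.5,0],
    [-0.7,0,-1,0,0,0.5,0],
    [-0.7,0,-0.9,0,0,0.4,0],
    [-0.7,0,0,0,0,0,0],
    [0,0,0,0,0,0,0],
    [0,0,0,0,0,0,0]
  ]
}}

```text
time: 53.25
ee_pos: [0.4782, 0.3227, 0.2375]
eef_rot: [[0.987, -0.16, 0.001], [-0.16, -0.987, 0.0], [0.001, -0.0, -1.0]]
force: [-0.0, -0.4, 0.3]
finger_gap: 0.0854
gripper_force: 0.0
```

```bash
python3 fin.py
```

```text
t 53.25 p [0.4782 0.3227 0.2375] F [-0.  -0.4  0.3] gap 0.0854 gf 0.0 q6 2.12
yaw y-axis deg -99.19 tilt [ 8.e-04  0.e+00 -1.e+00]
units to (0.5635, 0.3135, 0.105) [ 2.14  -0.112  3.314]
small [0.3784 0.3432] 0.0463 [0.0663, 0.0664, 0.0666, 0.0661] floor z 0.0368 68
second [0.4332 0.3346] 0.0529 [0.066, 0.0661, 0.0662, 0.0661] floor z 0.0314 92
third [0.495  0.3246] 0.0594 [0.0655, 0.066, 0.0664, 0.0658] floor z 0.2943 1084
large [0.5601 0.3147] 0.0732 [0.0682, 0.0684, 0.0683, 0.0681] floor z 0.0236 129
```

No change, so I'll reseat it: grip, lift about 6 mm clear, recentre, lower and let it drop the last fraction.

Emit:
{"name": "jog_arm", "arguments": {
  "targets": [
    [0.7,-0.04,0,0,0,0,0],
    [0.7,-0.04,0,0,0,0,0],
    [0.74,-0.03,0.5,0,0,0,0],
    [0,0,0.8,0,0,0,0],
    [0,0,0.8,0,0,0,0],
    [0,0,0.7,0,0,0,0],
    [0,0,0.5,0,0,0,0],
    [0,0,0.25,0,0,0,0],
    [0,0,0.1,0,0,0,0],
    [0,0,0,0,0,0,0],
    [0,0,0,0,0,0,0]
  ]
}}

```text
time: 54.68
ee_pos: [0.5636, 0.3138, 0.0923]
eef_rot: [[0.987, -0.159, 0.002], [-0.159, -0.987, 0.001], [0.002, -0.001, -1.0]]
force: [0.8, 0.2, -0.2]
finger_gap: 0.0853
gripper_force: 0.0
```

```bash
python3 go.py .5632 .3135 .077
```

```text
t 54.67 p [0.5636 0.3138 0.0923] F [ 0.8  0.2 -0.2] gap 0.0853 gf 0.0 q6 2.05
yaw y-axis deg -99.18 tilt [ 1.9e-03  6.0e-04 -1.0e+00]
units to (0.5632, 0.3135, 0.077) [-0.009  0.01   0.381]
```

Emit:
{"name": "jog_arm", "arguments": {
  "targets": [
    [-0.01,0.01,0.2,0,0,0,0],
    [0,0,0.16,0,0,0,0],
    [0,0,0,0,0,0,0.15],
    [0,0,0,0,0,0,0.25],
    [0,0,0,0,0,0,0.4],
    [0,0,0,0,0,0,0.4],
    [0,0,-0.08,0,0,0,0.4],
    [0,0,-0.07,0,0,0,0.4],
    [0,0,0,0,0,0,0.4],
    [0,0,0,0,0,0,0.4]
  ]
}}

```text
time: 55.92
ee_pos: [0.5625, 0.3131, 0.0827]
eef_rot: [[0.987, -0.16, 0.0], [-0.16, -0.987, -0.0], [0.0, 0.0, -1.0]]
force: [0.2, 0.5, -0.9]
finger_gap: 0.0649
gripper_force: 22.4
```

```bash
python3 go.py .5632 .3135 .077
```

```text
t 55.92 p [0.5625 0.3131 0.0827] F [ 0.2  0.5 -0.9] gap 0.0649 gf 22.35298245213926 q6 2.05
yaw y-axis deg -99.19 tilt [ 1.e-04 -1.e-04 -1.e+00]
units to (0.5632, 0.3135, 0.077) [ 0.016 -0.012  0.142]
```

Emit:
{"name": "jog_arm", "arguments": {
  "targets": [
    [0.01,-0.01,0.05,0,0,0,0.4],
    [0,0,0.04,0,0,0,0.4],
    [0,0,0,0,0,0,0.4]
  ]
}}

```text
time: 56.3
ee_pos: [0.5626, 0.3135, 0.0787]
eef_rot: [[0.987, -0.16, -0.001], [-0.16, -0.987, -0.0], [-0.001, 0.0, -1.0]]
force: [0.0, -0.4, -1.5]
finger_gap: 0.0646
gripper_force: 22.4
```

Emit:
{"name": "jog_arm", "arguments": {
  "targets": [
    [0,0,0.03,0,0,0,0.4],
    [0,0,0,0,0,0,0.4]
  ]
}}

```text
time: 56.55
ee_pos: [0.5626, 0.3136, 0.0777]
eef_rot: [[0.987, -0.16, -0.001], [-0.16, -0.987, -0.0], [-0.001, 0.0, -1.0]]
force: [-1.3, -0.8, 0.8]
finger_gap: 0.0648
gripper_force: 22.4
```

Emit:
{"name": "jog_arm", "arguments": {
  "targets": [
    [0,0,0.03,0,0,0,0.4],
    [0,0,0,0,0,0,0.4]
  ]
}}

```text
time: 56.8
ee_pos: [0.5624, 0.3136, 0.0767]
eef_rot: [[0.987, -0.159, -0.001], [-0.159, -0.987, -0.0], [-0.001, 0.0, -1.0]]
force: [-5.0, -0.7, 2.3]
finger_gap: 0.0645
gripper_force: 22.5
```

Emit:
{"name": "jog_arm", "arguments": {
  "targets": [
    [-0.04,0,0,0,0,0,0.4],
    [0,0,0,0,0,0,0.4]
  ]
}}

```text
time: 57.05
ee_pos: [0.562, 0.3137, 0.077]
eef_rot: [[0.987, -0.16, 0.002], [-0.16, -0.987, 0.0], [0.002, -0.0, -1.0]]
force: [0.1, -0.7, 0.9]
finger_gap: 0.0646
gripper_force: 22.4
```

Emit:
{"name": "jog_arm", "arguments": {
  "targets": [
    [-0.01,0,0.02,0,0,0,0.4],
    [0,0,0,0,0,0,0.4]
  ]
}}

```text
time: 57.3
ee_pos: [0.5619, 0.3138, 0.0766]
eef_rot: [[0.987, -0.16, 0.002], [-0.16, -0.987, 0.0], [0.002, -0.001, -1.0]]
force: [1.9, -0.6, 2.5]
finger_gap: 0.0649
gripper_force: 22.5
```

Emit:
{"name": "jog_arm", "arguments": {
  "targets": [
    [-0.02,0,0.02,0,0,0,0.4],
    [0,0,0,0,0,0,0.4]
  ]
}}

```text
time: 57.55
ee_pos: [0.5618, 0.3138, 0.0763]
eef_rot: [[0.987, -0.16, 0.004], [-0.16, -0.987, 0.0], [0.004, -0.001, -1.0]]
force: [4.6, -3.1, 5.2]
finger_gap: 0.0643
gripper_force: 22.6
```

Emit:
{"name": "jog_arm", "arguments": {
  "targets": [
    [0.02,0,-0.03,0,0,0,0.4],
    [0,0,0,0,0,0,0.4]
  ]
}}

```text
time: 57.8
ee_pos: [0.5617, 0.3138, 0.0767]
eef_rot: [[0.987, -0.16, 0.002], [-0.16, -0.987, 0.0], [0.002, -0.0, -1.0]]
force: [4.9, -2.1, 2.7]
finger_gap: 0.0644
gripper_force: 22.5
```

Emit:
{"name": "jog_arm", "arguments": {
  "targets": [
    [0,0,0,0,0,0,0],
    [0,0,0,0,0,0,0],
    [0,0,0,0,0,0,0],
    [0,0,-0.4,0,0,0,0],
    [0,0,-0.8,0,0,0,0],
    [0,0,-1,0,0,0,0],
    [-0.7,0,-1,0,0,0,0],
    [-0.7,0,-0.8,0,0,0,0],
    [-0.7,0,0,0,0,0,0],
    [0,0,0,0,0,0,0],
    [0,0,0,0,0,0,0]
  ]
}}

```text
time: 59.18
ee_pos: [0.4785, 0.3272, 0.2367]
eef_rot: [[0.987, -0.16, 0.001], [-0.16, -0.987, 0.0], [0.001, -0.0, -1.0]]
force: [0.3, -0.8, 0.1]
finger_gap: 0.0856
gripper_force: 0.0
```

```bash
python3 fin.py
```

```text
t 59.17 p [0.4785 0.3272 0.2367] F [ 0.3 -0.8  0.1] gap 0.0856 gf 0.0 q6 2.12
yaw y-axis deg -99.19 tilt [ 8.e-04  1.e-04 -1.e+00]
units to (0.5635, 0.3135, 0.105) [ 2.151e+00 -1.000e-03  3.295e+00]
small [0.3784 0.3437] 0.046 [0.0663, 0.0664, 0.0664, 0.0662] floor z 0.0365 68
second [0.4333 0.3346] 0.0527 [0.0658, 0.0661, 0.0662, 0.066] floor z 0.0313 98
third [0.4949 0.3246] 0.0594 [0.0654, 0.066, 0.0664, 0.0658] floor z 0.2938 795
large [0.5635 0.3135] 0.0665 [0.0684, 0.0684, 0.0682, 0.0682] floor z 0.0234 129
```

The largest came back to the same level, centred height of 0.0683. I'll move the arm away and cross-check with the two fixed cameras.

Emit:
{"name": "jog_arm", "arguments": {
  "targets": [
    [0,1,0,0,0,0,0],
    [0,1,0,0,0,0,0],
    [0,1,0,0,0,0,0],
    [0,1,0,0,0,0,0],
    [0,1,0,0,0,0,0],
    [0,1,0,0,0,0,0],
    [0,1,0,0,0,0,0],
    [0,1,0,0,0,0,0],
    [0,1,0,0,0,0,0],
    [0,0,0,0,0,0,0]
  ]
}}

```text
time: 60.48
ee_pos: [0.4207, -0.0306, 0.2364]
eef_rot: [[0.986, -0.165, -0.0], [-0.165, -0.986, -0.0], [-0.0, 0.0, -1.0]]
force: [1.0, 0.1, -0.5]
finger_gap: 0.0852
gripper_force: 0.0
```

Run:
```python
from chk import *
for n in('top','side'):
    d=optics.snapshot(n);P=cloud(d)
    c=P[(abs(P[:,:,0]-.45)<.15)&(abs(P[:,:,1]-.33)<.1)&(P[:,:,2]>.04)&(P[:,:,2]<.1)];print(n,len(c))
    for k,(x,y,D) in L.items():
        rr=np.hypot(P[:,:,0]-x,P[:,:,1]-y)
        q=P[(rr<D/2+.003)&(P[:,:,2]>.061)&(P[:,:,2]<.085)]
        pl=P[(rr<D*.9)&(P[:,:,2]>.045)&(P[:,:,2]<.056)]
        if len(q)>5:print(k,len(q),np.percentile(q[:,2],[50,90,98]).round(4),'mid',((q.min(0)+q.max(0))/2)[:2].round(4),'plate',np.median(pl[:,2]).round(4) if len(pl) else None)
    cv2.imwrite(f'pics/{n}_e.png',d['img'][:,:,::-1]);np.savez(n+'_e.npz',**d)
s=dict(np.load('side_e.npz'));c=np.round(proj(s,[(.47,.33,.06)])[0]).astype(int);print(c)
a=s['img'][max(c[1]-40,0):c[1]+40,max(c[0]-60,0):c[0]+60];cv2.imwrite('pics/side_crop.png',cv2.resize(a[:,:,::-1],None,fx=6,fy=6,interpolation=cv2.INTER_CUBIC))
```

```text
top 2163
small 80 [0.0652 0.0694 0.0712] mid [0.3771 0.343 ] plate 0.0514
second 82 [0.0654 0.0689 0.0732] mid [0.4309 0.3345] plate 0.0513
third 94 [0.0647 0.0687 0.0705] mid [0.4928 0.3249] plate 0.0511
large 128 [0.0663 0.07   0.0725] mid [0.5609 0.3125] plate 0.0509
side 855
small 43 [0.0652 0.0675 0.0692] mid [0.3765 0.3421] plate 0.0521
second 44 [0.0646 0.0674 0.0695] mid [0.4315 0.3326] plate 0.052
third 51 [0.0646 0.0665 0.0675] mid [0.4935 0.3227] plate 0.0518
large 35 [0.0654 0.0691 0.0701] mid [0.5482 0.3108] plate 0.0517
[258 153]
```

View pics/side_crop.png

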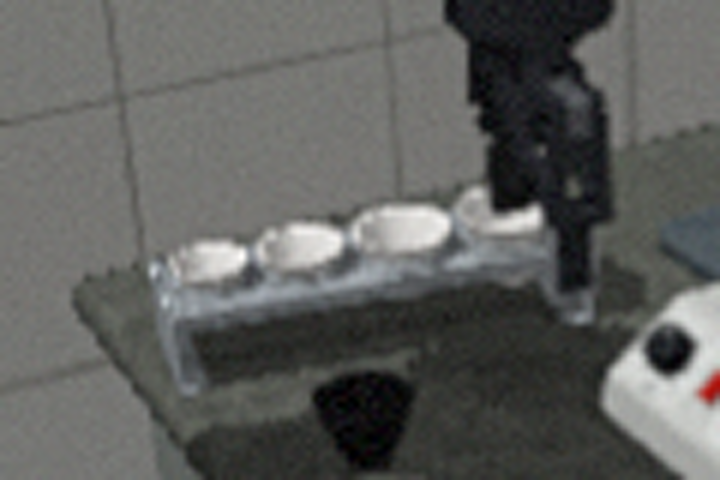

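Both fixed views agree that the largest is 1.5–2 mm proud and level. I have time for one more try: press while gripped and twist it in steps, watching the height.

```bash
python3 go.py .5628 .3136 .2
```

```text
t 60.58 p [ 0.4208 -0.0284  0.2363] F [-0.6 -0.6  0.1] gap 0.0853 gf 0.0 q6 1.38
yaw y-axis deg -99.28 tilt [-1.e-04  6.e-04 -1.e+00]
units to (0.5628, 0.3136, 0.2) [ 2.125 -9.01   0.912]
```

Emit:
{"name": "jog_arm", "arguments": {
  "targets": [
    [0.24,-1,0,0,0,0,0],
    [0.24,-1,0,0,0,0,0],
    [0.24,-1,0,0,0,0,0],
    [0.24,-1,0,0,0,0,0],
    [0.24,-1,0,0,0,0,0],
    [0.24,-1,0,0,0,0,0],
    [0.24,-1,0,0,0,0,0],
    [0.24,-1,0,0,0,0,0],
    [0.2,-1,0.4,0,0,0,0],
    [0,0,0.5,0,0,0,0],
    [0,0,0,0,0,0,0],
    [0,0,0,0,0,0,0]
  ]
}}

```text
time: 62.08
ee_pos: [0.5616, 0.3133, 0.2007]
eef_rot: [[0.987, -0.16, 0.0], [-0.16, -0.987, -0.0], [0.0, 0.0, -1.0]]
force: [0.2, 2.0, 0.8]
finger_gap: 0.0856
gripper_force: 0.0
```

```bash
python3 go.py .5628 .3136 .077
```

```text
t 62.08 p [0.5616 0.3133 0.2007] F [0.2 2.  0.8] gap 0.0856 gf 0.0 q6 2.05
yaw y-axis deg -99.21 tilt [ 2.e-04 -1.e-04 -1.e+00]
units to (0.5628, 0.3136, 0.077) [ 0.027 -0.011  3.093]
```

Emit:
{"name": "jog_arm", "arguments": {
  "targets": [
    [0.03,-0.01,0.8,0,0,0,0],
    [0,0,0.8,0,0,0,0],
    [0,0,0.7,0,0,0,0],
    [0,0,0.5,0,0,0,0],
    [0,0,0.25,0,0,0,0],
    [0,0,0,0,0,0,0],
    [0,0,0,0,0,0,0.15],
    [0,0,0,0,0,0,0.25],
    [0,0,0,0,0,0,0.4],
    [0,0,0,0,0,0,0.4],
    [0,0,0,0,0,0,0.4]
  ],
  "newtons": 30
}}

```text
time: 63.45
ee_pos: [0.5639, 0.3136, 0.0797]
eef_rot: [[0.987, -0.16, 0.002], [-0.16, -0.987, -0.001], [0.002, 0.0, -1.0]]
force: [-1.0, -5.1, 5.9]
finger_gap: 0.0642
gripper_force: 31.7
```

Emit:
{"name": "jog_arm", "arguments": {
  "targets": [
    [0,0,0.04,0,0,0,0.4],
    [0,0,0,0,0,0,0.4]
  ]
}}

```text
time: 63.7
ee_pos: [0.564, 0.3136, 0.0791]
eef_rot: [[0.987, -0.159, 0.002], [-0.159, -0.987, -0.001], [0.002, 0.0, -1.0]]
force: [-4.6, -5.6, 11.6]
finger_gap: 0.0637
gripper_force: 32.0
```

Emit:
{"name": "jog_arm", "arguments": {
  "targets": [
    [-0.04,0.05,0,0,0,-0.4,0.4],
    [0,0,0,0,0,-0.4,0.4],
    [0,0,0,0,0,0,0.4]
  ]
}}

```text
time: 64.08
ee_pos: [0.5636, 0.3133, 0.0792]
eef_rot: [[0.997, -0.076, 0.007], [-0.076, -0.997, 0.003], [0.006, -0.003, -1.0]]
force: [3.6, 1.5, 5.8]
finger_gap: 0.0636
gripper_force: 31.7
```

Emit:
{"name": "jog_arm", "arguments": {
  "targets": [
    [0,0,0.02,0,0,-0.4,0.4],
    [0,0,0,0,0,-0.4,0.4],
    [0,0,0,0,0,0,0.4]
  ]
}}

```text
time: 64.45
ee_pos: [0.5637, 0.3134, 0.0783]
eef_rot: [[1.0, 0.007, 0.007], [0.007, -1.0, 0.003], [0.007, -0.003, -1.0]]
force: [2.5, -0.0, 5.5]
finger_gap: 0.0638
gripper_force: 31.7
```

Emit:
{"name": "jog_arm", "arguments": {
  "targets": [
    [0,0,0.02,0,0,-0.4,0.4],
    [0,0,0,0,0,-0.4,0.4],
    [0,0,0,0,0,0,0.4]
  ]
}}

```text
time: 64.82
ee_pos: [0.5636, 0.3134, 0.0776]
eef_rot: [[0.996, 0.091, 0.007], [0.091, -0.996, 0.003], [0.007, -0.002, -1.0]]
force: [3.3, 1.7, 6.5]
finger_gap: 0.0638
gripper_force: 31.7
```

Emit:
{"name": "jog_arm", "arguments": {
  "targets": [
    [-0.01,0,0.03,0,0,0,0.4],
    [0,0,0,0,0,0,0.4],
    [0,0,0,0,0,0,0.4]
  ]
}}

```text
time: 65.2
ee_pos: [0.5637, 0.3134, 0.0774]
eef_rot: [[0.996, 0.09, 0.008], [0.09, -0.996, 0.003], [0.008, -0.002, -1.0]]
force: [2.4, 0.4, 10.4]
finger_gap: 0.064
gripper_force: 32.0
```

Emit:
{"name": "jog_arm", "arguments": {
  "targets": [
    [0,0,0,0,0,0,0.2],
    [0,0,0,0,0,0,0.05],
    [0,0,0,0,0,0,0],
    [0,0,-0.4,0,0,0,0],
    [0,0,-0.8,0,0,0,0],
    [0,0,-1,0,0,0.6,0],
    [-0.5,0,-1,0,0,0.6,0],
    [-0.7,0,-0.8,0,0,0.6,0],
    [-0.7,0,0,0,0,0.6,0],
    [0,0,0,0,0,0,0],
    [0,0,0,0,0,0,0]
  ]
}}

```text
time: 66.58
ee_pos: [0.4853, 0.3152, 0.2343]
eef_rot: [[0.987, -0.159, 0.001], [-0.159, -0.987, 0.0], [0.001, -0.0, -1.0]]
force: [0.4, 0.2, 0.1]
finger_gap: 0.0855
gripper_force: 0.0
```

```bash
python3 fin.py
```

```text
t 66.58 p [0.4853 0.3152 0.2343] F [0.4 0.2 0.1] gap 0.0855 gf 0.0 q6 2.1
yaw y-axis deg -99.15 tilt [ 8.e-04  1.e-04 -1.e+00]
units to (0.5635, 0.3135, 0.105) [ 1.934 -0.268  3.234]
small [0.3783 0.3437] 0.0468 [0.066, 0.0662, 0.0666, 0.0662] floor z 0.0365 60
second [0.4331 0.3345] 0.053 [0.066, 0.0662, 0.0663, 0.066] floor z 0.0315 96
third [0.4951 0.3248] 0.0596 [0.0654, 0.066, 0.0665, 0.0659] floor z 0.2899 1979
large [0.5599 0.3141] 0.0732 [0.0655, 0.0652, 0.066, 0.0665] floor z 0.021 123
```

The twist dropped it home (rim 0.0658, floor 0.021), but a slight y tilt seems to remain. I'll check that and level it with the straddling press.

```bash
python3 -c "
from chk import *
chk(shot(),L)
import go;go.go((.5633,.3135,.095))"
```

```text
small 589 mid [0.3788 0.3437] ext [0.0445 0.0447] z [0.0671 0.0679] slope [0.001 0.004]
second 779 mid [0.4334 0.3347] ext [0.0522 0.0516] z [0.0668 0.0676] slope [-0.  0.]
third 1033 mid [0.4949 0.3248] ext [0.0594 0.0588] z [0.0667 0.0678] slope [0.009 0.007]
large 1460 mid [0.5604 0.3136] ext [0.072  0.0659] z [0.0667 0.0677] slope [-0.004  0.01 ]
t 66.67 p [0.4855 0.3151 0.2338] F [-0.6 -0.3 -0. ] gap 0.0853 gf 0.0 q6 2.1
yaw y-axis deg -99.19 tilt [ 0.e+00 -1.e-04 -1.e+00]
units to (0.5633, 0.3135, 0.095) [ 1.926 -0.272  3.471]
```

All four rims now top out at 0.0676–0.0679 and their tilts are under 1°. The arm is clear, so I'm handing in.

```bash
python3 -c "
from rig import order
print(order.close_job())"
```

```text
the job is handed in; nothing more can be done
None
```

The job is handed in: all four crucibles stand in the rack in order of size, seated with their rims level to within about 1 mm (the largest tilts about 0.6°). The flask and beaker were not touched.

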